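# Get the dosing cup and levelling tool out from behind the stock cartons

## Task

The steel dosing cup and the levelling tool have ended up behind the two cartons in the wooden caddy. Stand both cartons on the serving tray out of the way, then set the dosing cup upright in the middle of the scale's weighing plate and lay the levelling tool flat in the empty round recess of the tamping stand beside the tamper; only then put each carton back upright where it stood, in the front of the lane it came from. Do not tip the cartons over and do not disturb the tamper.

Things in the scene. Friction and masses are not known exactly. Their poses are not given: they have to be found in the camera images.
- caddy: low wooden caddy (fixed), two lanes side by side; origin under its middle at table height, x from front to back. Floor 8 mm, rims and divider (6 mm thick) 28 mm above the table. Lanes are 138 mm wide (middles y = +72 and -72 mm), inside from x = -82 to +75 mm. A carton stands in the front of each lane (near x = -40 mm), close behind it (near x = +31 mm) one of the two tools
- navy_carton: dark navy blue carton with a folded top, 62 (x, front to back) x 109 (y) mm and 166 mm tall, 0.27 kg; the stiff body reaches 144 mm up, above that is only the folded top, so grip it across x at 100 to 140 mm above its underside. Origin: middle of its underside
- white_carton: white and green carton with a folded top, 61 (x, front to back) x 116 (y) mm and 210 mm tall, 0.31 kg; the stiff body reaches 168 mm up, above that is only the folded top, so grip it across x at 130 to 165 mm above its underside. Origin: middle of its underside
- dosing_cup: round steel dosing cup, 58 mm across and 50 mm tall, open above, no handle. Origin: middle of its underside, z up
- leveller: round levelling tool (coffee distributor), steel with a dark brown top, 62 mm across and 34 mm tall, 0.32 kg. Origin: middle of its underside, z up
- tray: dark serving tray (fixed) with a cork floor and a brass handle at each short end, 290 (x) x 156 (y) mm outside, inside 276 x 142 mm; floor 7 mm and rim 18 mm above the table, handles up to 28 mm. Origin: under its middle at table height
- scale: flat black espresso scale (fixed) with a steel weighing plate, 92 (x) x 96 (y) mm, its top 22 mm above the table; the display is on the -x side. Origin: at table height under the middle of the weighing plate
- stand: wooden tamping stand (fixed), 110 (x) x 214 (y) mm, deck 24 mm above the table, with two round recesses 9 mm deep (floors 15 mm above the table). Origin: at table height under the middle of the empty recess, 76 mm across, meant for the levelling tool; the tamper stands in the other one, 105 mm to -y of it
- tamper: coffee tamper with an upright dark handle, 58 mm across and 102 mm tall, standing in its own recess of the stand; leave it there. Origin: middle of its underside
Things that resemble listed ones, but are neither listed nor needed, are in the scene too. What is shaped like the leveller but turquoise is not meant.

How it is judged:
On the way, in this order (a step that is already met when the one before it is completed fails the run):
1. both cartons stand on the tray, let go (x of navy_carton in the frame of tray between -0.14 and 0.14 m and y of navy_carton in the frame of tray between -0.07 and 0.07 m and z of each of navy_carton, white_carton in the frame of tray below 0.012 m and angle between each of navy_carton, white_carton's own z axis and vertical below 0.1 rad and x of white_carton in the frame of tray between -0.14 and 0.14 m and y of white_carton in the frame of tray between -0.07 and 0.07 m and contact force between the fingers and navy_carton below 0.2 N and contact force between the fingers and white_carton below 0.2 N), for 0.2 s.
2. the dosing cup is on the scale and the levelling tool in its recess while both cartons are still on the tray (horizontal distance between dosing_cup and scale below 0.018 m and z of dosing_cup in the frame of scale between 0.018 and 0.027 m and angle between dosing_cup's own z axis and vertical below 0.1 rad and horizontal distance between leveller and stand below 0.011 m and z of leveller in the frame of stand below 0.019 m and angle between leveller's own z axis and vertical below 0.08 rad and horizontal distance between each of navy_carton, white_carton and tray below 0.16 m and z of each of navy_carton, white_carton in the frame of tray below 0.012 m and contact force between the fingers and dosing_cup below 0.2 N and contact force between the fingers and leveller below 0.2 N), for 0.2 s.
At the end, for the whole second after the job is handed in: The dosing cup stands upright on the weighing plate within 18 mm of its middle; the levelling tool lies flat on the floor of the empty recess; each carton stands upright on the floor of its own lane within 20 mm of where it stood, square with the lane; all are released and at rest (horizontal distance between dosing_cup and scale below 0.018 m and z of dosing_cup in the frame of scale between 0.018 and 0.027 m and angle between dosing_cup's own z axis and vertical below 0.1 rad and horizontal distance between leveller and stand below 0.011 m and z of leveller in the frame of stand below 0.019 m and angle between leveller's own z axis and vertical below 0.08 rad and distance of each of navy_carton, white_carton from where it was at the start of the episode below 0.02 m and angle between each of navy_carton, white_carton's own z axis and vertical below 0.06 rad and angle between the x axis of each of navy_carton, white_carton and the x axis of caddy, either way round below 0.3 rad and linear speed of each of dosing_cup, leveller, navy_carton, white_carton below 0.01 m/s); the robot touches nothing.
It fails at once if a carton is tipped over (angle between any of navy_carton, white_carton's own z axis and vertical above 0.6 rad).
It fails at once if the tamper is knocked over or moved out of its place (angle between tamper's own z axis and vertical above 0.25 rad or distance of tamper from where it was at the start of the episode above 0.02 m).
It also fails if it takes over 125 s, if anything falls off the work surface, if the arm or the gripper's body presses on something with over 40 N, if the wrist force passes 120 N, or if a joint passes its speed limit or range.

## Robot

A 6-joint arm with a two-finger parallel gripper is mounted at the origin on a cart in front of the work surface, level with it; the furniture and walls round the work are solid. World frame = base frame: x ahead of the robot, y to its left, z up, the work surface at z = 0. Lengths are in m, angles in rad, forces in N, time in s.
With the tool pointing down it reaches from about 0.35 to 0.95 m from the base axis. Payload 17.4 kg.
Tool frame: the origin (TCP) lies between the finger pads; the fingertips stand 14 mm ahead of it and the grasp point (between the pads) lies 5 mm behind it (manip.tip_reach is the distance from the TCP to the fingertips, in m); z points along the fingers, y is the direction in which the jaws open and shut (so a half turn about z gives the same grasp; the last joint's range is limited). The gripper opens to 93 mm and grips with 3 to 60 N. Pads are 15 mm wide; open, the fingers measure 128 mm over their backs; the gripper's body (75 mm by 188 mm) begins 65 mm behind the grasp point.
Start: joints at [-1.161, 0.116, 1.442, -0, 1.584, -0.038], TCP at [0.292, -0.608, 0.233] pointing down, gripper open.
Joint ranges: [-2.83, 2.83], [-0.83, 2.19], [0.07, 2.5], [-1.14, 4.28], [0.01, 3], [-2.97, 2.97]. Speed limits (rad/s): [1.89, 1.89, 2.22, 3.14, 3.14, 3.14].

## Interface

Orientations are given as a 3x3 rotation matrix whose columns are the frame's x, y, z axes.
In Python, from rig import manip gives the robot as it stands.
- The arm moves only by the tool apply_moves, never from a script. Its argument "targets" is a list of rows, each an object of numbers: "dx", "dy", "dz": the shift along the tool's x, y, z as a fraction of full scale; "ax", "ay", "az": the turn, a rotation vector about the tool's x, y, z as a fraction of full scale. A call has 1 to 5 rows; each row is the pose to reach, as a shift and turn from the pose measured when the call began, along the tool's axes at that moment, turning the shorter way round; what a row does not reach only later rows make up. Full scale, the value 1, is 500 mm for a shift and 2 pi rad for a turn. A row lasts 1/8 s, in which the tool goes at most 62.5 mm and 10.7 degrees, less where a joint would pass 70% of its speed; a pose out of reach is approached as far as the arm can. A call with a number of a shift or a turn outside -1 to 1 is refused whole. A call with a gripper value outside its range is refused whole. "gripper" is the closure, from 0 (fully open) to 1 (shut), set as the call begins (left out, the last holds). The fingers move at their own pace and stop on an object; the grip force is fixed at half the most. Time passes only in rows, so rows that repeat a pose let the fingers close. It gives the time, the measured TCP pose, the force and the opening at its end, in the units of the state.
- manip.read_state(): the state, without advancing time (a new reading comes with each control period).
- manip.snapshot(name): name is "side" or "top"; returns a dict with "color" (480x640x3 uint8, red, green, blue), "vfov" (degrees; the focal length in pixels is half the picture's height over the tangent of half this angle, whatever the lens; pixels are square), "cx", "cy" (the principal point, pixels), "D" ([k1, k2, p1, p2, k3] as OpenCV has them; the pictures are not rectified), "R" (3x3) and "t" (3): a world point X has camera coordinates R X + t. Camera axes: x right, y down, z forward; pixel columns grow to the right and rows downward; lengths in m; the calibration is good to about 2 mm. A picture is of the moment at which its call begins. There is no depth.
- manip.hand_in(): hands the job in, once; it reports no verdict.
The state is a dict: "time_s": time; "joints": joint angles; "dq": joint speeds; "joint_efforts": joint torques, N m; "tool_pos": TCP position; "eef_rot": TCP orientation; "force": force on the tool from outside, world axes, zero at the start; "moment": the same for the moment, N m; "width": opening from 0.0 (shut) to 1.0 (fully open).
Only numpy, scipy, OpenCV 4.12 (cv2) and the standard library are available. Lean on these libraries where they do the work, as an engineer would, in place of code of your own. Each camera call takes 0.05 s, during which the arm holds its last target.

## Working session

There is one attempt and no reset: what is moved stays moved. The work goes in short steps, Python scripts to look and compute and a tool call to move; the robot and the scene stay as the last step left them, time stands still between calls to the robot, and variables do not carry over. Pictures are saved under pics/ and viewed, and the job is handed in when it is done.

Besides the shell and the picture viewer there is one more tool, called after "Emit:" by a JSON object that holds its "fn" and its "kwargs". apply_moves: Moves the arm, as the interface text tells. Shift numbers are shares of 500 mm and turn numbers shares of 2 pi rad, none past 1 either way. Its arguments: {"type":"object","properties":{"targets":{"type":"array","items":{"type":"object","properties":{"dx":{"type":"number"},"dy":{"type":"number"},"dz":{"type":"number"},"ax":{"type":"number"},"ay":{"type":"number"},"az":{"type":"number"}}}},"gripper":{"type":"number"}},"required":["targets"]}

```bash
ls; mkdir -p pics; python3 - <<'E'
from rig import manip
import cv2
for n in("side","top"):
    s=manip.snapshot(n); cv2.imwrite(f"pics/{n}0.png",s["color"][:,:,::-1])
    print(n,s["vfov"],s["cx"],s["cy"],s["D"],s["R"],s["t"])
st=manip.read_state(); print(st, manip.tip_reach)
E
```

```text
pics
side 47.288024659500444 322.15520155230195 234.58164827251042 [-0.12268982  0.          0.          0.          0.        ] [[-0.66181322 -0.74959259  0.01068723]
 [-0.63040898  0.54875842 -0.54904345]
 [ 0.4056942  -0.37010154 -0.83572548]] [0.39844044 0.37702041 1.32990527]
top 55.356015743795254 322.0225269174792 244.1496978208304 [-0.06414344  0.          0.          0.          0.        ] [[ 0.00835892 -0.99968737  0.02356454]
 [-0.98715401 -0.01200959 -0.15931962]
 [ 0.15955281 -0.02193009 -0.98694578]] [0.01514987 0.5928217  0.94192942]
{'time_s': 0.1, 'joints': array([-1.16081271e+00,  1.16440138e-01,  1.44219116e+00,  1.16381770e-05,
        1.58400500e+00, -3.77801808e-02]), 'dq': array([-1.27654579e-03, -9.07675304e-05, -2.86847501e-03,  1.14453205e-03,
        4.51390175e-04,  1.35128162e-04]), 'joint_efforts': array([ 3.30385352e-03, -7.22893167e+01, -6.23865223e+01,  7.80268363e-02,
        2.26513774e-02, -1.24216695e-04]), 'tool_pos': array([ 0.2921819 , -0.60829936,  0.23198211]), 'eef_rot': array([[ 9.01417468e-01,  4.32950786e-01, -4.05316505e-04],
       [ 4.32950973e-01, -9.01416957e-01,  9.61790008e-04],
       [ 5.10485697e-05, -1.04245649e-03, -9.99999455e-01]]), 'force': array([-0.52165037, -0.70084175, -0.54625748]), 'moment': array([-0.05724623,  0.03989465,  0.03379789]), 'width': 1.0018731307386535} 0.014
```

View pics/side0.png

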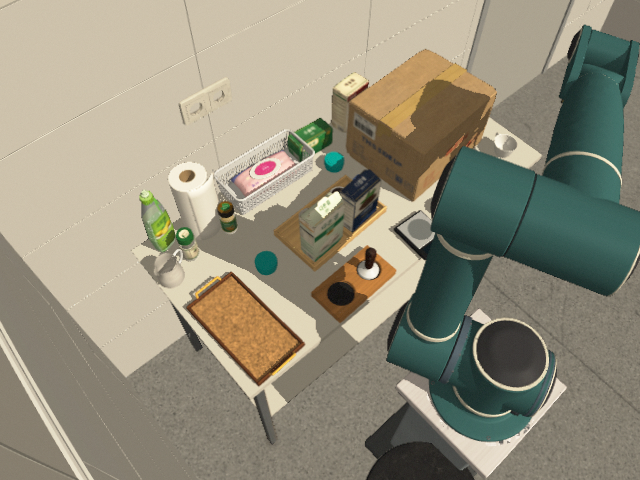

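View pics/top0.png

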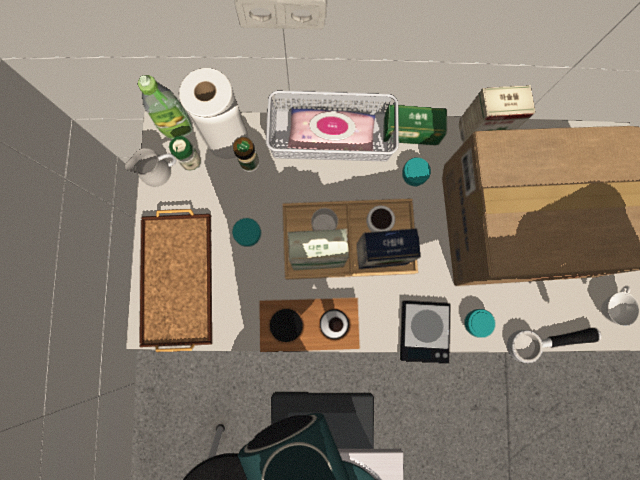

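```bash
cat > h.py <<'E'
import numpy as np,cv2
from rig import manip
def K(s):
    f=240/np.tan(np.radians(s["vfov"])/2); return np.array([[f,0,s["cx"]],[0,f,s["cy"]],[0,0,1.]])
def ray(s,px):
    u=cv2.undistortPoints(np.array(px,float).reshape(-1,1,2),K(s),np.array(s["D"]))[:,0]
    d=np.c_[u,np.ones(len(u))]@s["R"]; return -s["R"].T@s["t"],d
def onz(s,px,z):
    c,d=ray(s,px); z=np.asarray(z,float); return c+d*((z-c[2])/d[:,2])[:,None]
def proj(s,X):
    return cv2.projectPoints(np.array(X,float).reshape(-1,1,3),cv2.Rodrigues(s["R"])[0],s["t"],K(s),np.array(s["D"]))[0][:,0]
def tri(s1,p1,s2,p2):
    A=[];b=[]
    for s,p in((s1,p1),(s2,p2)):
        c,d=ray(s,[p]); d=d[0]/np.linalg.norm(d[0]); P=np.eye(3)-np.outer(d,d); A.append(P); b.append(P@c)
    return np.linalg.lstsq(np.vstack(A),np.hstack(b),rcond=None)[0]
def crop(s,x0,y0,x1,y1,name,k=4):
    im=s["color"][y0:y1,x0:x1,::-1]; cv2.imwrite(f"pics/{name}.png",cv2.resize(im,None,fx=k,fy=k,interpolation=cv2.INTER_CUBIC))
E
python3 - <<'E'
from h import *
t=manip.snapshot("top"); s=manip.snapshot("side")
crop(t,270,190,430,290,"tc",5); crop(t,120,190,250,360,"tt",3); crop(t,250,285,510,370,"ts",3)
crop(s,260,150,420,270,"sc",5)
print(onz(t,[[246,232],[0,0]],0.0))
E
```

```text
[[0.6261474  0.19315356 0.        ]
 [1.23120692 0.86048141 0.        ]]
```

View pics/tc.png

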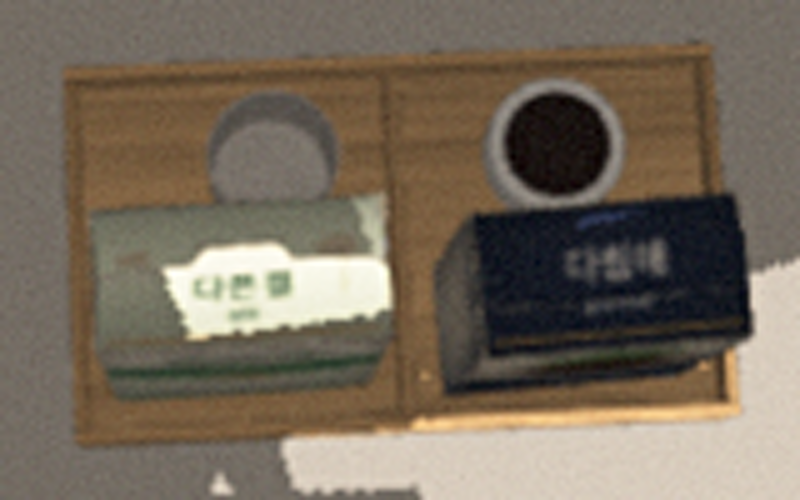

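View pics/ts.png

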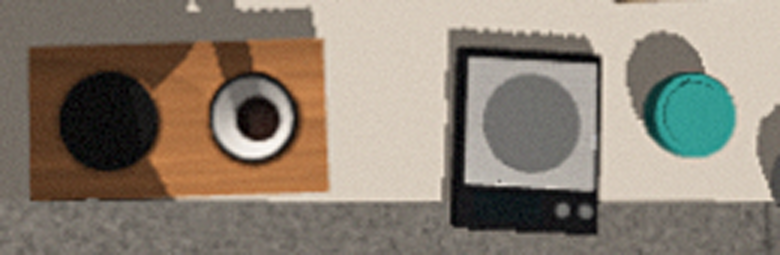

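View pics/tt.png

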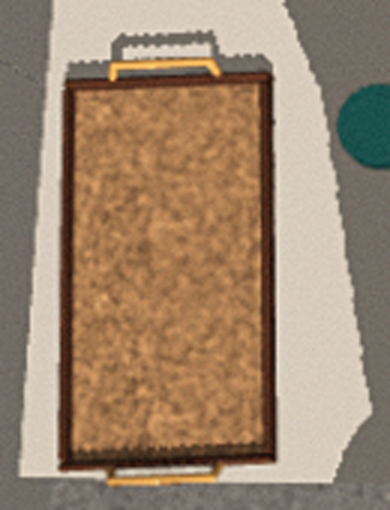

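View pics/sc.png

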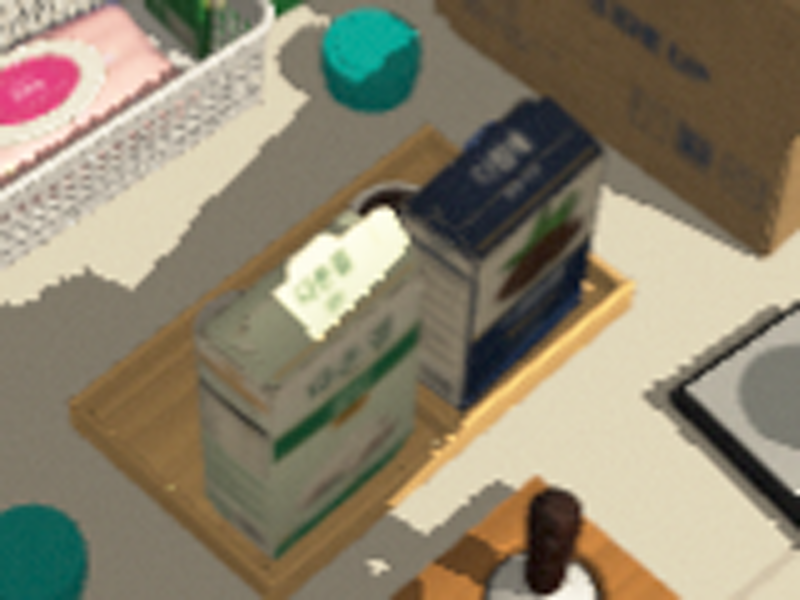

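```bash
python3 - <<'E'
from h import *
np.set_printoptions(precision=4,suppress=True)
t=manip.snapshot("top"); s=manip.snapshot("side")
c=lambda L,o,k:np.array(L)/k+np.array(o)
def rep(n,P):
    print(n); print(P); print(" mean",P.mean(0)[:2]," edges",np.linalg.norm(np.roll(P,-1,0)-P,axis=1))
P=onz(t,c([[65,70],[712,47],[740,412],[78,442]],(270,190),5),.028); rep("caddy TL TR BR BL",P)
rep("caddy side: left,front,right,back",onz(s,c([[70,408],[268,592],[633,290],[430,125]],(260,150),5),.028))
for z in(.166,.144): rep("navy top %g"%z,onz(t,c([[475,215],[735,197],[750,330],[495,350]],(270,190),5),z))
rep("navy side top?",onz(s,c([[410,205],[475,265],[605,155],[540,98]],(260,150),5),.160))
rep("navy side base front",onz(s,c([[465,405],[582,300]],(260,150),5),.008))
rep("white side base",onz(s,c([[275,553],[412,440]],(260,150),5),.008))
rep("stand",onz(t,c([[30,45],[322,40],[328,190],[30,199]],(250,285),3),.024))
rep("recess",onz(t,c([[58,122],[159,122],[108,71],[108,171]],(250,285),3),.024))
rep("tamper",onz(t,c([[254,118]],(250,285),3),.03))
rep("scale plate",onz(t,c([[468,57],[600,56],[597,190],[465,185]],(250,285),3),.022))
rep("scale disc",onz(t,c([[532,124]],(250,285),3),.022))
rep("tray",onz(t,c([[65,85],[270,75],[273,460],[60,465]],(120,190),3),.018))
rep("cup rim",onz(t,c([[208,155],[340,150]],(270,190),5),.058))
rep("lev top",onz(t,c([[555,147]],(270,190),5),.042))
E
```

```text
caddy TL TR BR BL
[[ 0.6856  0.1088  0.028 ]
 [ 0.7006 -0.1825  0.028 ]
 [ 0.5354 -0.191   0.028 ]
 [ 0.5193  0.0994  0.028 ]]
 mean [ 0.6102 -0.0413]  edges [0.2916 0.1655 0.2909 0.1665]
caddy side: left,front,right,back
[[ 0.6828  0.1101  0.028 ]
 [ 0.5195  0.1041  0.028 ]
 [ 0.5324 -0.1883  0.028 ]
 [ 0.7007 -0.1831  0.028 ]]
 mean [ 0.6089 -0.0393]  edges [0.1634 0.2927 0.1684 0.2937]
navy top 0.166
[[ 0.5961 -0.0582  0.166 ]
 [ 0.6044 -0.1587  0.166 ]
 [ 0.5528 -0.1632  0.166 ]
 [ 0.5441 -0.0654  0.166 ]]
 mean [ 0.5744 -0.1114]  edges [0.1009 0.0518 0.0982 0.0524]
navy top 0.144
[[ 0.6002 -0.0608  0.144 ]
 [ 0.6088 -0.1639  0.144 ]
 [ 0.5559 -0.1685  0.144 ]
 [ 0.5469 -0.0682  0.144 ]]
 mean [ 0.5779 -0.1153]  edges [0.1035 0.0531 0.1007 0.0538]
navy side top?
[[ 0.5915 -0.0589  0.16  ]
 [ 0.5398 -0.0577  0.16  ]
 [ 0.5476 -0.1619  0.16  ]
 [ 0.5994 -0.1632  0.16  ]]
 mean [ 0.5696 -0.1104]  edges [0.0517 0.1044 0.0518 0.1046]
navy side base front
[[ 0.5471 -0.0693  0.008 ]
 [ 0.5559 -0.1724  0.008 ]]
 mean [ 0.5515 -0.1208]  edges [0.1034 0.1034]
white side base
[[ 0.5444  0.0
[... 389 characters left out ...]
ges [0.0724 0.0518 0.071  0.0501]
tamper
[[ 0.4215 -0.0078  0.03  ]]
 mean [ 0.4215 -0.0078]  edges [0.]
scale plate
[[ 0.4663 -0.1643  0.022 ]
 [ 0.4675 -0.2621  0.022 ]
 [ 0.371  -0.257   0.022 ]
 [ 0.3745 -0.1606  0.022 ]]
 mean [ 0.4198 -0.211 ]  edges [0.0978 0.0967 0.0965 0.0918]
scale disc
[[ 0.4181 -0.2104  0.022 ]]
 mean [ 0.4181 -0.2104]  edges [0.]
tray
[[0.6513 0.4269 0.018 ]
 [0.6606 0.2728 0.018 ]
 [0.3781 0.258  0.018 ]
 [0.372  0.4118 0.018 ]]
 mean [0.5155 0.3424]  edges [0.1544 0.283  0.154  0.2797]
cup rim
[[ 0.6412  0.0444  0.058 ]
 [ 0.6442 -0.0126  0.058 ]]
 mean [0.6427 0.0159]  edges [0.057 0.057]
lev top
[[ 0.6503 -0.1084  0.042 ]]
 mean [ 0.6503 -0.1084]  edges [0.]
```

```bash
python3 - <<'E'
from h import *
t=manip.snapshot("top"); s=manip.snapshot("side")
crop(t,283,220,425,280,"a1",5.6);crop(s,292,165,388,265,"a2",6);crop(t,430,70,640,290,"a3",2.5)
E
python3 - <<'E'
import cv2
for n in("a1","a2"): print(cv2.imread(f"pics/{n}.png").shape)
E
```

```text
(336, 795, 3)
(600, 576, 3)
```

View pics/a1.png

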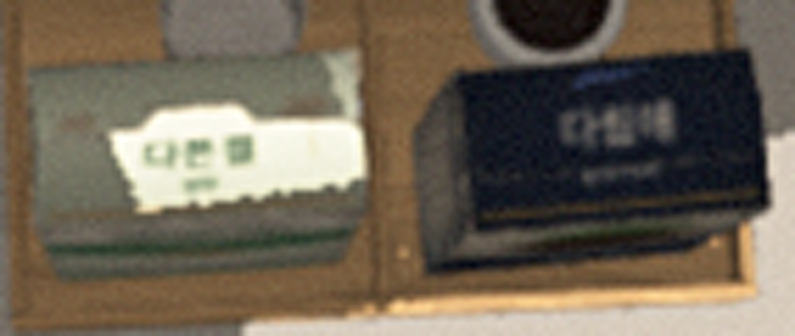

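View pics/a2.png

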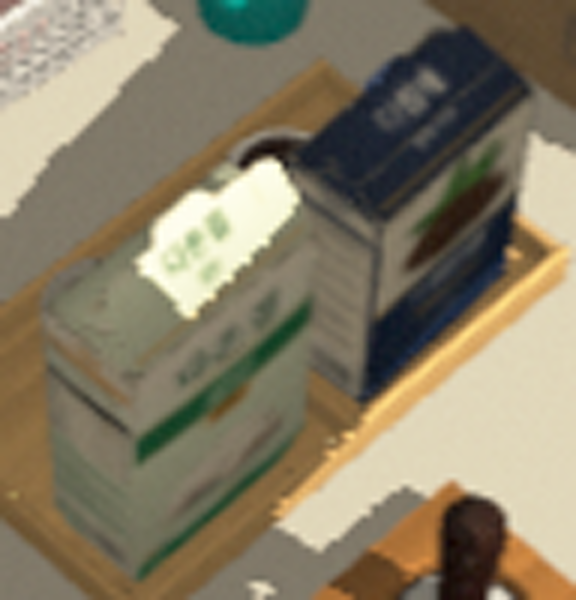

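```bash
python3 - <<'E'
from h import *
np.set_printoptions(precision=4,suppress=True)
t=manip.snapshot("top"); s=manip.snapshot("side")
T=lambda p:np.array(p)/5.6+[283,220]-.4
S=lambda p:np.array(p)/6+[292,165]-.4
for n,a,b in [("nFL",(478,225),(380,215)),("nBL",(462,72),(300,160)),("nFR",(770,200),(530,90)),("nBR",(748,50),(465,30)),("nbaseFL",(430,270),(365,402)),
 ("wBL",(30,70),(45,290)),("wFL fold",(40,212),(130,380)),("wbaseFL",(57,278),(140,578)),("wbaseFR",(345,255),(305,430))]:
    print(n,tri(t,T(a),s,S(b)))
print("base by top", onz(t,[T((430,270)),T((57,278)),T((345,255))],.008))
# box
for p in [(480,133),(487,280),(445,283),(446,157)]: print(p,onz(t,[p,p],[0.0,.25]))
E
```

```text
nFL [ 0.5457 -0.0638  0.1598]
nBL [ 0.5984 -0.0615  0.1505]
nFR [ 0.5555 -0.1662  0.1551]
nBR [ 0.6031 -0.1629  0.158 ]
nbaseFL [ 0.5452 -0.0638  0.0126]
wBL [0.5914 0.088  0.1941]
wFL fold [0.5453 0.0836 0.1749]
wbaseFL [0.5393 0.0837 0.0202]
wbaseFR [ 0.5504 -0.0296  0.0167]
base by top [[ 0.5464 -0.0637  0.008 ]
 [ 0.5416  0.085   0.008 ]
 [ 0.5521 -0.0297  0.008 ]]
(480, 133) [[ 0.8762 -0.3583  0.    ]
 [ 0.7684 -0.2603  0.25  ]]
(487, 280) [[ 0.5221 -0.3564  0.    ]
 [ 0.5008 -0.2589  0.25  ]]
(445, 283) [[ 0.5147 -0.2588  0.    ]
 [ 0.4952 -0.1851  0.25  ]]
(446, 157) [[ 0.8133 -0.2722  0.    ]
 [ 0.7208 -0.1953  0.25  ]]
```

View pics/a3.png

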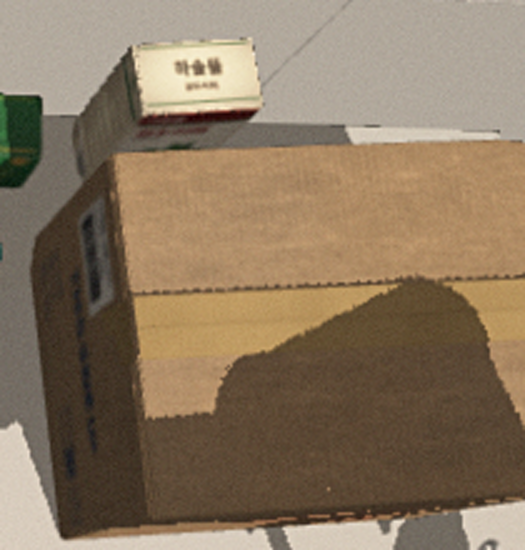

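```bash
cat >> h.py <<'E'
from scipy.spatial.transform import Rotation as Ro
np.set_printoptions(precision=4,suppress=True)
def Rd(yaw):
    c,s=np.cos(yaw),np.sin(yaw); return np.array([[-s,c,0],[c,s,0],[0,0,-1.]])
def go(*goals):
    st=manip.read_state(); R=st["eef_rot"];p=st["tool_pos"]
    print("t %.2f"%st["time_s"],"p",p,"w %.3f"%st["width"],"F",st["force"],"yaw %.3f"%np.arctan2(R[1,1],R[0,1]),"tilt %.3f"%np.arccos(min(1,-R[2,2])))
    for g in goals:
        d=R.T@(np.array(g[:3])-p)/.5; a=Ro.from_matrix(R.T@Rd(g[3])).as_rotvec()/(2*np.pi)
        print(g,"d",d,"a",a)
if __name__=="__main__":
    import sys; go(*[tuple(map(float,x.split(","))) for x in sys.argv[1:]])
E
python3 h.py .45,-.2,.36,.06 .45,-.1,.36,.06 .573,.03,.3,.065
```

```text
t 0.50 p [ 0.2923 -0.6085  0.2326] w 1.003 F [-0.365  -0.0317  1.0166] yaw -1.123 tilt 0.000
(0.45, -0.2, 0.36, 0.06) d [ 0.6381 -0.5998 -0.2547] a [-0.     -0.     -0.1883]
(0.45, -0.1, 0.36, 0.06) d [ 0.7247 -0.7801 -0.2547] a [-0.     -0.     -0.1883]
(0.573, 0.03, 0.3, 0.065) d [ 1.059  -0.9079 -0.1347] a [-0.     -0.     -0.1891]
```

Emit:
{"fn": "apply_moves", "kwargs": {"targets": [{"dz": -0.12,"dx": 0.03,"dy": -0.03,"az": -0.02},{"dz": -0.2,"dx": 0.1,"dy": -0.09,"az": -0.05},{"dz": -0.25,"dx": 0.19,"dy": -0.17,"az": -0.08},{"dz": -0.25,"dx": 0.28,"dy": -0.25,"az": -0.11},{"dz": -0.25,"dx": 0.37,"dy": -0.33,"az": -0.14}], "gripper": 0}}

```text
schema error: expected keys dx, dy, dz, ax, ay, az
```

```bash
python3 h.py .47,-.1,.36,.06  .573,.03,.3,.065
```

```text
t 0.50 p [ 0.2923 -0.6085  0.2326] w 1.003 F [-0.365  -0.0317  1.0166] yaw -1.123 tilt 0.000
(0.47, -0.1, 0.36, 0.06) d [ 0.7607 -0.7627 -0.2547] a [-0.     -0.     -0.1883]
(0.573, 0.03, 0.3, 0.065) d [ 1.059  -0.9079 -0.1347] a [-0.     -0.     -0.1891]
```

All six keys are required in every row.

Emit:
{"fn": "apply_moves", "kwargs": {"targets": [{"dx": 0.03,"dy": -0.03,"dz": -0.12,"ax": 0,"ay": 0,"az": -0.02},{"dx": 0.1,"dy": -0.09,"dz": -0.2,"ax": 0,"ay": 0,"az": -0.05},{"dx": 0.19,"dy": -0.17,"dz": -0.25,"ax": 0,"ay": 0,"az": -0.08},{"dx": 0.28,"dy": -0.25,"dz": -0.25,"ax": 0,"ay": 0,"az": -0.11},{"dx": 0.37,"dy": -0.33,"dz": -0.25,"ax": 0,"ay": 0,"az": -0.14}], "gripper": 0}}

```text
time_s: 1.12
tool_pos: [0.3879, -0.3778, 0.3581]
eef_rot: [[0.239, 0.971, 0.001], [0.971, -0.239, -0.001], [-0.0, 0.001, -1.0]]
force: [0.8, -0.3, 0.3]
width: 1.002
```

```bash
python3 h.py .47,-.1,.36,.06  .573,.03,.3,.065
```

```text
t 1.12 p [ 0.3879 -0.3778  0.3581] w 1.002 F [ 0.782  -0.267   0.2653] yaw -0.241 tilt 0.001
(0.47, -0.1, 0.36, 0.06) d [ 0.5787  0.0265 -0.004 ] a [ 0.0001  0.0001 -0.048 ]
(0.573, 0.03, 0.3, 0.065) d [0.8805 0.1642 0.116 ] a [ 0.0001  0.0001 -0.0488]
```

Emit:
{"fn": "apply_moves", "kwargs": {"targets": [{"dx": 0.12,"dy": 0.01,"dz": 0,"ax": 0,"ay": 0,"az": -0.02},{"dx": 0.24,"dy": 0.02,"dz": 0,"ax": 0,"ay": 0,"az": -0.04},{"dx": 0.36,"dy": 0.03,"dz": 0,"ax": 0,"ay": 0,"az": -0.049},{"dx": 0.48,"dy": 0.05,"dz": 0,"ax": 0,"ay": 0,"az": -0.049},{"dx": 0.6,"dy": 0.08,"dz": 0.01,"ax": 0,"ay": 0,"az": -0.049}]}}

```text
time_s: 1.75
tool_pos: [0.4988, -0.0941, 0.3539]
eef_rot: [[-0.066, 0.998, 0.003], [0.998, 0.066, -0.001], [-0.001, 0.003, -1.0]]
force: [0.7, -1.8, 0.3]
width: 1.0
```

```bash
python3 h.py  .573,.03,.3,.065
```

```text
t 1.75 p [ 0.4988 -0.0941  0.3539] w 1.000 F [ 0.7487 -1.8255  0.3344] yaw 0.066 tilt 0.003
(0.573, 0.03, 0.3, 0.065) d [0.238  0.1642 0.1078] a [0.0004 0.0002 0.0002]
```

Emit:
{"fn": "apply_moves", "kwargs": {"targets": [{"dx": 0.09,"dy": 0.06,"dz": 0.03,"ax": 0,"ay": 0,"az": 0},{"dx": 0.17,"dy": 0.12,"dz": 0.07,"ax": 0,"ay": 0,"az": 0},{"dx": 0.238,"dy": 0.164,"dz": 0.1,"ax": 0,"ay": 0,"az": 0},{"dx": 0.238,"dy": 0.164,"dz": 0.108,"ax": 0,"ay": 0,"az": 0}]}}

```text
time_s: 2.25
tool_pos: [0.5733, 0.032, 0.2982]
eef_rot: [[-0.069, 0.998, 0.0], [0.998, 0.069, -0.001], [-0.001, 0.0, -1.0]]
force: [-0.2, -1.0, -0.1]
width: 0.999
```

```bash
python3 - <<'E'
from h import *
go((.573,.03,.161,.065))
s=manip.snapshot("side");crop(s,230,60,420,280,"b1",2.7);t=manip.snapshot("top");crop(t,230,150,450,350,"b2",3)
E
```

```text
t 2.25 p [0.5733 0.032  0.2982] w 0.999 F [-0.1577 -0.9608 -0.0842] yaw 0.069 tilt 0.001
(0.573, 0.03, 0.161, 0.065) d [-0.0038 -0.001   0.2744] a [0.     0.0001 0.0006]
```

View pics/b1.png

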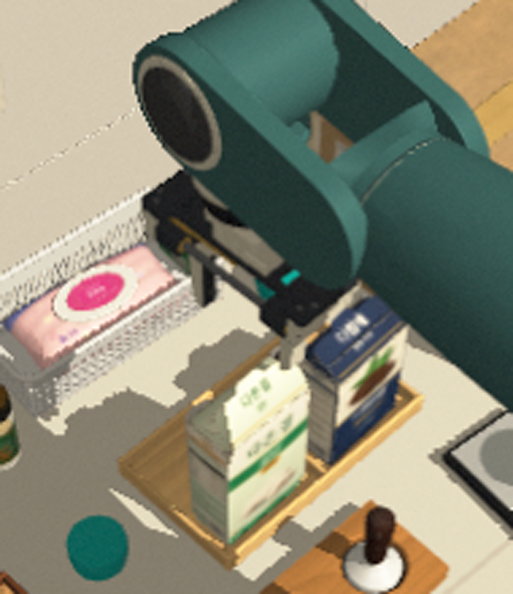

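View pics/b2.png

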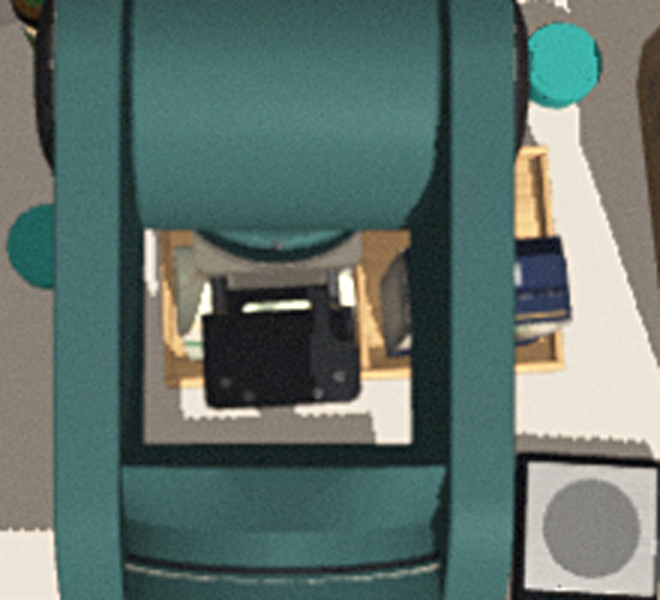

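Emit:
{"fn": "apply_moves", "kwargs": {"targets": [{"dx": -0.004,"dy": -0.001,"dz": 0.07,"ax": 0,"ay": 0,"az": 0},{"dx": -0.004,"dy": -0.001,"dz": 0.13,"ax": 0,"ay": 0,"az": 0},{"dx": -0.004,"dy": -0.001,"dz": 0.17,"ax": 0,"ay": 0,"az": 0},{"dx": -0.004,"dy": -0.001,"dz": 0.2,"ax": 0,"ay": 0,"az": 0},{"dx": -0.004,"dy": -0.001,"dz": 0.2,"ax": 0,"ay": 0,"az": 0}]}}

```text
time_s: 2.98
tool_pos: [0.5723, 0.0276, 0.1991]
eef_rot: [[-0.067, 0.998, 0.001], [0.998, 0.067, -0.001], [-0.001, 0.001, -1.0]]
force: [-0.3, -0.3, 1.0]
width: 0.999
```

```bash
python3 - <<'E'
from h import *
go((.573,.03,.161,.065))
s=manip.snapshot("side");crop(s,280,120,400,280,"b3",3.7)
E
```

```text
t 2.98 p [0.5723 0.0276 0.1991] w 0.999 F [-0.3199 -0.3138  0.9696] yaw 0.067 tilt 0.002
(0.573, 0.03, 0.161, 0.065) d [0.0048 0.0016 0.0762] a [0.0001 0.0002 0.0003]
```

View pics/b3.png

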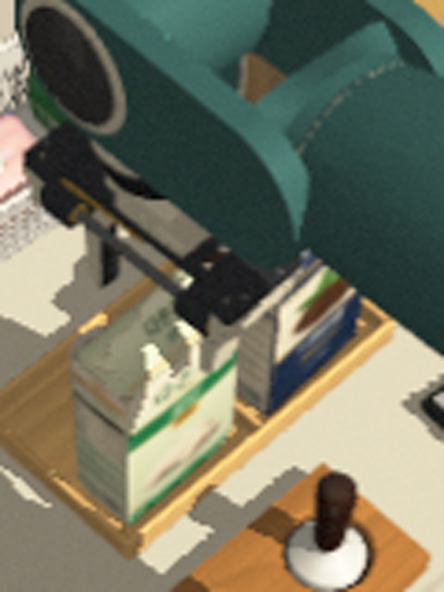

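Emit:
{"fn": "apply_moves", "kwargs": {"targets": [{"dx": 0.005,"dy": 0.002,"dz": 0.04,"ax": 0,"ay": 0,"az": 0},{"dx": 0.005,"dy": 0.002,"dz": 0.065,"ax": 0,"ay": 0,"az": 0},{"dx": 0.005,"dy": 0.002,"dz": 0.076,"ax": 0,"ay": 0,"az": 0},{"dx": 0.005,"dy": 0.002,"dz": 0.076,"ax": 0,"ay": 0,"az": 0}]}}

```text
time_s: 3.52
tool_pos: [0.5734, 0.0302, 0.1616]
eef_rot: [[-0.067, 0.998, 0.001], [0.998, 0.067, -0.001], [-0.001, 0.001, -1.0]]
force: [1.0, 1.3, 0.7]
width: 1.001
```

Emit:
{"fn": "apply_moves", "kwargs": {"targets": [{"dx": 0,"dy": 0,"dz": 0,"ax": 0,"ay": 0,"az": 0},{"dx": 0,"dy": 0,"dz": 0,"ax": 0,"ay": 0,"az": 0}], "gripper": 0.3}}

```text
time_s: 3.78
tool_pos: [0.5736, 0.0302, 0.162]
eef_rot: [[-0.067, 0.998, 0.002], [0.998, 0.067, -0.001], [-0.001, 0.002, -1.0]]
force: [-0.9, 0.1, -0.2]
width: 0.838
```

```bash
python3 h.py  .573,.03,.161,.065
```

```text
t 3.77 p [0.5736 0.0302 0.162 ] w 0.838 F [-0.9215  0.0534 -0.1922] yaw 0.067 tilt 0.002
(0.573, 0.03, 0.161, 0.065) d [-0.0004 -0.0012  0.002 ] a [0.0003 0.0002 0.0003]
```

Emit:
{"fn": "apply_moves", "kwargs": {"targets": [{"dx": 0,"dy": 0,"dz": 0,"ax": 0,"ay": 0,"az": 0}], "gripper": 0.3}}

```text
time_s: 3.9
tool_pos: [0.5737, 0.0302, 0.1622]
eef_rot: [[-0.067, 0.998, 0.002], [0.998, 0.067, -0.001], [-0.001, 0.002, -1.0]]
force: [0.4, -1.0, -0.9]
width: 0.734
```

Emit:
{"fn": "apply_moves", "kwargs": {"targets": [{"dx": 0,"dy": 0,"dz": 0,"ax": 0,"ay": 0,"az": 0}], "gripper": 0.3}}

```text
time_s: 4.03
tool_pos: [0.5737, 0.0302, 0.1624]
eef_rot: [[-0.067, 0.998, 0.002], [0.998, 0.067, -0.001], [-0.001, 0.002, -1.0]]
force: [0.3, -0.9, 1.4]
width: 0.703
```

Emit:
{"fn": "apply_moves", "kwargs": {"targets": [{"dx": 0,"dy": 0,"dz": 0,"ax": 0,"ay": 0,"az": 0},{"dx": 0,"dy": 0,"dz": 0,"ax": 0,"ay": 0,"az": 0}], "gripper": 0.5}}

```text
time_s: 4.28
tool_pos: [0.5737, 0.0302, 0.1625]
eef_rot: [[-0.067, 0.998, 0.002], [0.998, 0.067, -0.001], [-0.002, 0.002, -1.0]]
force: [-0.1, -0.8, 0.5]
width: 0.655
```

```bash
python3 - <<'E'
from h import *
go((.573,.03,.161,.065))
s=manip.snapshot("side");crop(s,280,120,400,280,"b4",3.7)
E
```

```text
t 4.28 p [0.5737 0.0302 0.1625] w 0.655 F [-0.1316 -0.803   0.4937] yaw 0.067 tilt 0.003
(0.573, 0.03, 0.161, 0.065) d [-0.0003 -0.0013  0.0029] a [0.0004 0.0002 0.0003]
```

View pics/b4.png

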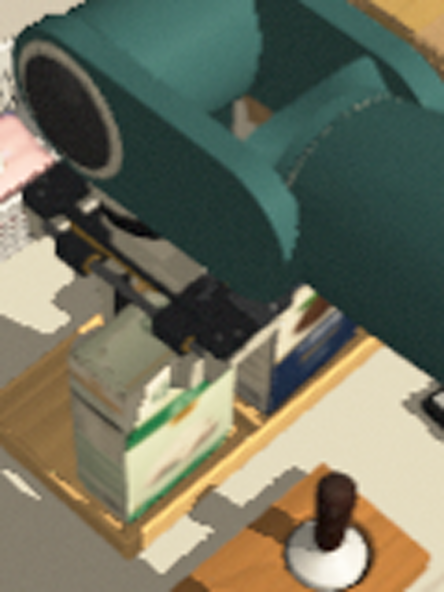

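Emit:
{"fn": "apply_moves", "kwargs": {"targets": [{"dx": 0,"dy": 0,"dz": 0,"ax": 0,"ay": 0,"az": 0},{"dx": 0,"dy": 0,"dz": -0.02,"ax": 0,"ay": 0,"az": 0},{"dx": 0,"dy": 0,"dz": -0.06,"ax": 0,"ay": 0,"az": 0},{"dx": 0,"dy": 0,"dz": -0.12,"ax": 0,"ay": 0,"az": 0},{"dx": 0,"dy": 0,"dz": -0.18,"ax": 0,"ay": 0,"az": 0}], "gripper": 1}}

```text
time_s: 4.95
tool_pos: [0.5734, 0.0303, 0.2549]
eef_rot: [[-0.067, 0.998, 0.003], [0.998, 0.067, -0.001], [-0.002, 0.003, -1.0]]
force: [0.1, 0.4, -2.9]
width: 0.656
```

```bash
python3 - <<'E'
from h import *
R=Rd(.053)
# tray frame target: +x 0.075
c=np.array([.5155,.3424]); x=np.array([np.cos(.053),np.sin(.053)])
print(c+.075*x,c-.075*x)
go((*(c+.075*x),.25,.053),(*(c+.075*x),.165,.053))
s=manip.snapshot("side");crop(s,180,60,420,290,"b5",2.6)
E
```

```text
[0.5904 0.3464] [0.4406 0.3384]
t 4.95 p [0.5734 0.0303 0.2549] w 0.656 F [ 0.0819  0.3977 -2.8771] yaw 0.067 tilt 0.004
(np.float64(0.5903946871554444), np.float64(0.34637313929885466), 0.25, 0.053) d [0.6284 0.076  0.009 ] a [0.0005 0.0002 0.0022]
(np.float64(0.5903946871554444), np.float64(0.34637313929885466), 0.165, 0.053) d [0.6287 0.0755 0.179 ] a [0.0005 0.0002 0.0022]
```

View pics/b5.png

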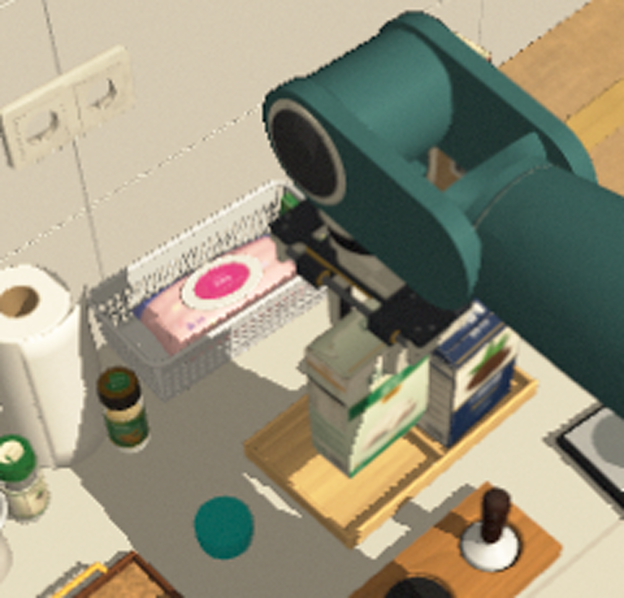

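Emit:
{"fn": "apply_moves", "kwargs": {"targets": [{"dx": 0.04,"dy": 0.005,"dz": 0,"ax": 0,"ay": 0,"az": 0},{"dx": 0.11,"dy": 0.015,"dz": 0,"ax": 0,"ay": 0,"az": 0},{"dx": 0.19,"dy": 0.025,"dz": 0,"ax": 0,"ay": 0,"az": 0},{"dx": 0.27,"dy": 0.035,"dz": 0,"ax": 0,"ay": 0,"az": 0},{"dx": 0.35,"dy": 0.045,"dz": 0,"ax": 0,"ay": 0,"az": 0.001}]}}

```text
time_s: 5.62
tool_pos: [0.5846, 0.2087, 0.2588]
eef_rot: [[-0.061, 0.998, 0.008], [0.998, 0.061, -0.001], [-0.002, 0.008, -1.0]]
force: [-0.4, 0.2, -2.2]
width: 0.657
```

Emit:
{"fn": "apply_moves", "kwargs": {"targets": [{"dx": 0.08,"dy": 0.01,"dz": 0,"ax": 0,"ay": 0,"az": 0},{"dx": 0.15,"dy": 0.015,"dz": 0,"ax": 0,"ay": 0,"az": 0},{"dx": 0.21,"dy": 0.02,"dz": 0,"ax": 0,"ay": 0,"az": 0},{"dx": 0.25,"dy": 0.025,"dz": 0,"ax": 0,"ay": 0,"az": 0},{"dx": 0.25,"dy": 0.025,"dz": 0,"ax": 0,"ay": 0,"az": 0}]}}

```text
time_s: 6.25
tool_pos: [0.5891, 0.3356, 0.258]
eef_rot: [[-0.062, 0.998, 0.007], [0.998, 0.062, -0.002], [-0.002, 0.007, -1.0]]
force: [-0.5, -1.0, -3.3]
width: 0.659
```

```bash
python3 h.py  .590,.346,.25,.053 .590,.346,.164,.053
```

```text
t 6.25 p [0.5891 0.3356 0.258 ] w 0.659 F [-0.5216 -1.026  -3.3384] yaw 0.062 tilt 0.007
(0.59, 0.346, 0.25, 0.053) d [0.0206 0.003  0.016 ] a [0.0011 0.0003 0.0015]
(0.59, 0.346, 0.164, 0.053) d [0.021  0.0018 0.188 ] a [0.0011 0.0003 0.0015]
```

Emit:
{"fn": "apply_moves", "kwargs": {"targets": [{"dx": 0.021,"dy": 0.002,"dz": 0.03,"ax": 0.001,"ay": 0,"az": 0.0015},{"dx": 0.021,"dy": 0.002,"dz": 0.08,"ax": 0.001,"ay": 0,"az": 0.0015},{"dx": 0.021,"dy": 0.002,"dz": 0.13,"ax": 0.001,"ay": 0,"az": 0.0015},{"dx": 0.021,"dy": 0.002,"dz": 0.165,"ax": 0.001,"ay": 0,"az": 0.0015},{"dx": 0.021,"dy": 0.002,"dz": 0.175,"ax": 0.001,"ay": 0,"az": 0.0015}]}}

```text
time_s: 6.88
tool_pos: [0.5898, 0.3456, 0.1689]
eef_rot: [[-0.052, 0.999, -0.001], [0.999, 0.052, -0.003], [-0.003, -0.001, -1.0]]
force: [-0.0, 0.3, -1.8]
width: 0.658
```

```bash
python3 - <<'E'
from h import *
go((.590,.346,.162,.053))
s=manip.snapshot("side");crop(s,160,80,420,400,"b6",1.8)
E
```

```text
t 6.88 p [0.5898 0.3456 0.1689] w 0.658 F [-0.0133  0.3352 -1.7763] yaw 0.052 tilt 0.003
(0.59, 0.346, 0.162, 0.053) d [0.0007 0.0006 0.0138] a [-0.0002  0.0004 -0.0001]
```

View pics/b6.png

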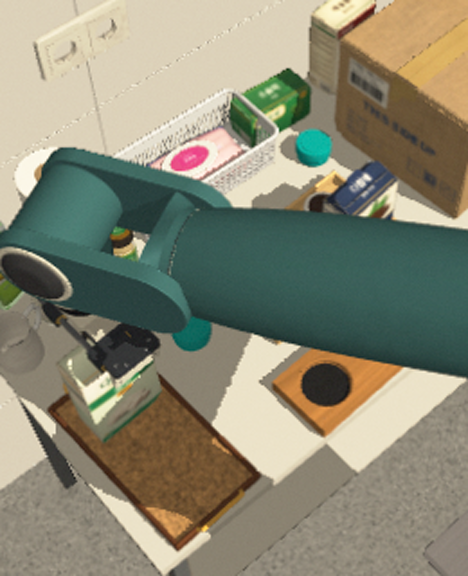

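Emit:
{"fn": "apply_moves", "kwargs": {"targets": [{"dx": 0.001,"dy": 0,"dz": 0.005,"ax": 0,"ay": 0,"az": 0},{"dx": 0.001,"dy": 0,"dz": 0.01,"ax": 0,"ay": 0,"az": 0},{"dx": 0.001,"dy": 0,"dz": 0.013,"ax": 0,"ay": 0,"az": 0},{"dx": 0.001,"dy": 0,"dz": 0.014,"ax": 0,"ay": 0,"az": 0}]}}

```text
time_s: 7.42
tool_pos: [0.5899, 0.3463, 0.1624]
eef_rot: [[-0.052, 0.999, -0.0], [0.999, 0.052, -0.002], [-0.002, -0.0, -1.0]]
force: [-0.3, 0.2, -3.6]
width: 0.658
```

Emit:
{"fn": "apply_moves", "kwargs": {"targets": [{"dx": 0,"dy": 0,"dz": 0,"ax": 0,"ay": 0,"az": 0},{"dx": 0,"dy": 0,"dz": 0,"ax": 0,"ay": 0,"az": 0},{"dx": 0,"dy": 0,"dz": 0,"ax": 0,"ay": 0,"az": 0}], "gripper": 0.05}}

```text
time_s: 7.8
tool_pos: [0.59, 0.3463, 0.1627]
eef_rot: [[-0.052, 0.999, 0.0], [0.999, 0.052, -0.002], [-0.002, -0.0, -1.0]]
force: [-0.1, -0.3, -0.0]
width: 0.919
```

```bash
python3 - <<'E'
from h import *
go((.590,.346,.28,.053))
s=manip.snapshot("side");crop(s,160,200,320,400,"b7",3)
E
```

```text
t 7.80 p [0.59   0.3463 0.1627] w 0.919 F [-0.1168 -0.2985 -0.0074] yaw 0.052 tilt 0.002
(0.59, 0.346, 0.28, 0.053) d [-0.0012 -0.     -0.2346] a [-0.      0.0004 -0.0001]
```

View pics/b7.png

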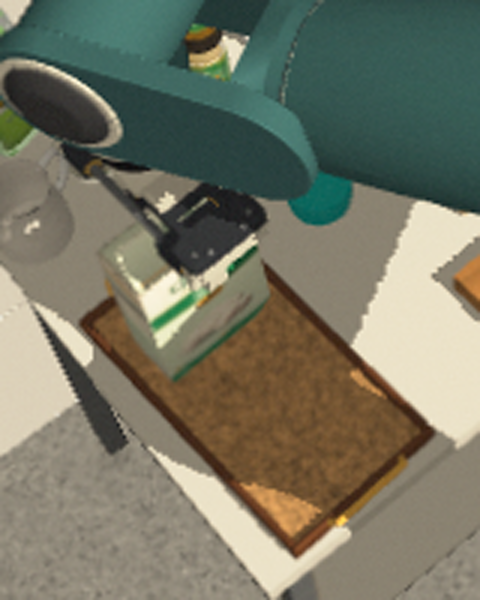

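Emit:
{"fn": "apply_moves", "kwargs": {"targets": [{"dx": 0,"dy": 0,"dz": -0.05,"ax": 0,"ay": 0,"az": 0},{"dx": 0,"dy": 0,"dz": -0.13,"ax": 0,"ay": 0,"az": 0},{"dx": 0,"dy": 0,"dz": -0.23,"ax": 0,"ay": 0,"az": 0},{"dx": -0.1,"dy": 0,"dz": -0.25,"ax": 0,"ay": 0,"az": 0},{"dx": -0.22,"dy": 0,"dz": -0.25,"ax": 0,"ay": 0,"az": 0}], "gripper": 0}}

```text
time_s: 8.48
tool_pos: [0.5958, 0.2362, 0.2892]
eef_rot: [[-0.054, 0.999, 0.002], [0.999, 0.054, -0.002], [-0.002, 0.002, -1.0]]
force: [0.9, -0.9, -0.0]
width: 1.001
```

```bash
python3 h.py  .576,-.114,.25,.07
```

```text
t 8.47 p [0.5958 0.2362 0.2892] w 1.001 F [ 0.9083 -0.8646 -0.0014] yaw 0.054 tilt 0.002
(0.576, -0.114, 0.25, 0.07) d [-0.6972 -0.0776  0.0794] a [ 0.0003  0.0003 -0.0025]
```

Emit:
{"fn": "apply_moves", "kwargs": {"targets": [{"dx": -0.12,"dy": -0.015,"dz": 0.01,"ax": 0,"ay": 0,"az": 0},{"dx": -0.24,"dy": -0.03,"dz": 0.02,"ax": 0,"ay": 0,"az": 0},{"dx": -0.36,"dy": -0.045,"dz": 0.03,"ax": 0,"ay": 0,"az": -0.001},{"dx": -0.48,"dy": -0.06,"dz": 0.04,"ax": 0,"ay": 0,"az": -0.002},{"dx": -0.59,"dy": -0.07,"dz": 0.05,"ax": 0,"ay": 0,"az": -0.0025}]}}

```text
time_s: 9.1
tool_pos: [0.5764, -0.0623, 0.2649]
eef_rot: [[-0.07, 0.998, 0.003], [0.998, 0.07, -0.002], [-0.002, 0.002, -1.0]]
force: [0.1, 0.9, 0.1]
width: 0.998
```

```bash
python3 h.py  .576,-.114,.25,.07
```

```text
t 9.10 p [ 0.5764 -0.0623  0.2649] w 0.998 F [0.0893 0.8992 0.135 ] yaw 0.070 tilt 0.003
(0.576, -0.114, 0.25, 0.07) d [-0.1031 -0.008   0.0299] a [ 0.0004  0.0003 -0.    ]
```

Emit:
{"fn": "apply_moves", "kwargs": {"targets": [{"dx": -0.06,"dy": -0.005,"dz": 0.01,"ax": 0,"ay": 0,"az": 0},{"dx": -0.1,"dy": -0.008,"dz": 0.02,"ax": 0,"ay": 0,"az": 0},{"dx": -0.103,"dy": -0.008,"dz": 0.03,"ax": 0,"ay": 0,"az": 0},{"dx": -0.103,"dy": -0.008,"dz": 0.05,"ax": 0,"ay": 0,"az": 0},{"dx": -0.103,"dy": -0.008,"dz": 0.07,"ax": 0,"ay": 0,"az": 0}]}}

```text
time_s: 9.72
tool_pos: [0.5762, -0.1129, 0.2292]
eef_rot: [[-0.071, 0.997, 0.002], [0.997, 0.071, -0.002], [-0.002, 0.002, -1.0]]
force: [0.1, -0.6, 0.2]
width: 1.0
```

```bash
python3 - <<'E'
from h import *
go((.576,-.114,.128,.07))
s=manip.snapshot("side");crop(s,290,120,450,270,"b8",4)
E
```

```text
t 9.72 p [ 0.5762 -0.1129  0.2292] w 1.000 F [ 0.103  -0.5942  0.2413] yaw 0.071 tilt 0.003
(0.576, -0.114, 0.128, 0.07) d [-0.0017 -0.001   0.2024] a [0.0004 0.0003 0.0002]
```

View pics/b8.png

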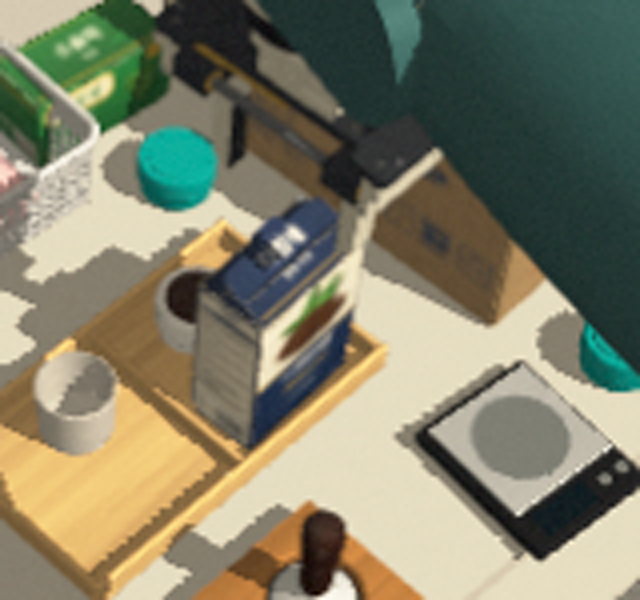

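Emit:
{"fn": "apply_moves", "kwargs": {"targets": [{"dx": -0.002,"dy": -0.001,"dz": 0.06,"ax": 0,"ay": 0,"az": 0},{"dx": -0.002,"dy": -0.001,"dz": 0.12,"ax": 0,"ay": 0,"az": 0},{"dx": -0.002,"dy": -0.001,"dz": 0.17,"ax": 0,"ay": 0,"az": 0},{"dx": -0.002,"dy": -0.001,"dz": 0.2,"ax": 0,"ay": 0,"az": 0},{"dx": -0.002,"dy": -0.001,"dz": 0.202,"ax": 0,"ay": 0,"az": 0}]}}

```text
time_s: 10.4
tool_pos: [0.5752, -0.1137, 0.1259]
eef_rot: [[-0.071, 0.997, -0.0], [0.997, 0.071, -0.001], [-0.001, -0.001, -1.0]]
force: [0.4, -0.5, 0.9]
width: 1.003
```

Emit:
{"fn": "apply_moves", "kwargs": {"targets": [{"dx": 0,"dy": 0,"dz": 0,"ax": 0,"ay": 0,"az": 0},{"dx": 0,"dy": 0,"dz": 0,"ax": 0,"ay": 0,"az": 0},{"dx": 0,"dy": 0,"dz": 0,"ax": 0,"ay": 0,"az": 0}], "gripper": 0.29}}

```text
time_s: 10.78
tool_pos: [0.5754, -0.1138, 0.1265]
eef_rot: [[-0.071, 0.997, 0.0], [0.997, 0.071, -0.001], [-0.001, 0.0, -1.0]]
force: [-0.5, 1.3, 0.2]
width: 0.736
```

Emit:
{"fn": "apply_moves", "kwargs": {"targets": [{"dx": 0,"dy": 0,"dz": 0,"ax": 0,"ay": 0,"az": 0},{"dx": 0,"dy": 0,"dz": 0,"ax": 0,"ay": 0,"az": 0},{"dx": 0,"dy": 0,"dz": 0,"ax": 0,"ay": 0,"az": 0}], "gripper": 1}}

```text
time_s: 11.15
tool_pos: [0.5755, -0.1139, 0.1267]
eef_rot: [[-0.071, 0.997, 0.001], [0.997, 0.071, -0.001], [-0.001, 0.0, -1.0]]
force: [-0.1, -0.7, 1.4]
width: 0.67
```

```bash
python3 - <<'E'
from h import *
go((.576,-.114,.128,.07))
s=manip.snapshot("side");crop(s,290,120,450,270,"b9",4)
E
```

```text
t 11.15 p [ 0.5755 -0.1139  0.1267] w 0.670 F [-0.0634 -0.6773  1.3692] yaw 0.071 tilt 0.001
(0.576, -0.114, 0.128, 0.07) d [-0.0004  0.001  -0.0026] a [0.0001 0.0002 0.0002]
```

View pics/b9.png

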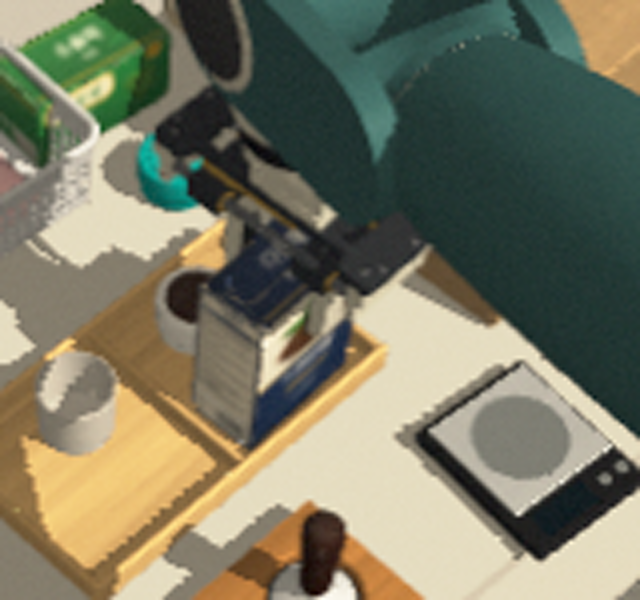

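Emit:
{"fn": "apply_moves", "kwargs": {"targets": [{"dx": 0,"dy": 0,"dz": -0.03,"ax": 0,"ay": 0,"az": 0},{"dx": 0,"dy": 0,"dz": -0.1,"ax": 0,"ay": 0,"az": 0},{"dx": 0,"dy": 0,"dz": -0.18,"ax": 0,"ay": 0,"az": 0},{"dx": 0,"dy": 0,"dz": -0.26,"ax": 0,"ay": 0,"az": 0},{"dx": 0.02,"dy": -0.01,"dz": -0.3,"ax": 0,"ay": 0,"az": 0}]}}

```text
time_s: 11.82
tool_pos: [0.5698, -0.1041, 0.2794]
eef_rot: [[-0.071, 0.997, 0.003], [0.997, 0.071, -0.002], [-0.002, 0.003, -1.0]]
force: [0.9, 0.1, -2.8]
width: 0.675
```

```bash
python3 h.py .45,.15,.275,.06 .44,.338,.275,.053
```

```text
t 11.82 p [ 0.5698 -0.1041  0.2794] w 0.675 F [ 0.8748  0.1478 -2.7716] yaw 0.071 tilt 0.003
(0.45, 0.15, 0.275, 0.06) d [ 0.5238 -0.2032  0.0072] a [0.0004 0.0003 0.0017]
(0.44, 0.338, 0.275, 0.053) d [ 0.9003 -0.1965  0.0065] a [0.0004 0.0003 0.0028]
```

Emit:
{"fn": "apply_moves", "kwargs": {"targets": [{"dx": 0.06,"dy": -0.03,"dz": 0,"ax": 0,"ay": 0,"az": 0},{"dx": 0.15,"dy": -0.07,"dz": 0,"ax": 0,"ay": 0,"az": 0},{"dx": 0.25,"dy": -0.12,"dz": 0,"ax": 0,"ay": 0,"az": 0.001},{"dx": 0.35,"dy": -0.16,"dz": 0,"ax": 0,"ay": 0,"az": 0.001},{"dx": 0.45,"dy": -0.19,"dz": 0,"ax": 0,"ay": 0,"az": 0.0015}]}}

```text
time_s: 12.45
tool_pos: [0.4574, 0.1152, 0.2784]
eef_rot: [[-0.061, 0.998, 0.003], [0.998, 0.061, -0.002], [-0.002, 0.003, -1.0]]
force: [1.3, 0.4, -2.3]
width: 0.675
```

```bash
python3 h.py .44,.338,.275,.053
```

```text
t 12.45 p [0.4574 0.1152 0.2784] w 0.675 F [ 1.3245  0.4378 -2.3146] yaw 0.061 tilt 0.003
(0.44, 0.338, 0.275, 0.053) d [ 0.4468 -0.0075  0.006 ] a [0.0004 0.0003 0.0013]
```

Emit:
{"fn": "apply_moves", "kwargs": {"targets": [{"dx": 0.1,"dy": -0.01,"dz": 0,"ax": 0,"ay": 0,"az": 0},{"dx": 0.2,"dy": -0.01,"dz": 0,"ax": 0,"ay": 0,"az": 0},{"dx": 0.3,"dy": -0.01,"dz": 0,"ax": 0,"ay": 0,"az": 0.001},{"dx": 0.38,"dy": -0.008,"dz": 0,"ax": 0,"ay": 0,"az": 0.001},{"dx": 0.43,"dy": -0.008,"dz": 0,"ax": 0,"ay": 0,"az": 0.001}]}}

```text
time_s: 13.08
tool_pos: [0.4391, 0.3314, 0.2773]
eef_rot: [[-0.056, 0.998, 0.001], [0.998, 0.056, -0.002], [-0.002, 0.001, -1.0]]
force: [0.8, -0.4, -4.1]
width: 0.672
```

```bash
python3 h.py .44,.338,.13,.053
```

```text
t 13.07 p [0.4391 0.3314 0.2773] w 0.672 F [ 0.7513 -0.3932 -4.1369] yaw 0.056 tilt 0.003
(0.44, 0.338, 0.13, 0.053) d [0.0137 0.0022 0.2945] a [0.0002 0.0004 0.0005]
```

Emit:
{"fn": "apply_moves", "kwargs": {"targets": [{"dx": 0.014,"dy": 0.002,"dz": 0.05,"ax": 0,"ay": 0,"az": 0.0005},{"dx": 0.014,"dy": 0.002,"dz": 0.12,"ax": 0,"ay": 0,"az": 0.0005},{"dx": 0.014,"dy": 0.002,"dz": 0.19,"ax": 0,"ay": 0,"az": 0.0005},{"dx": 0.014,"dy": 0.002,"dz": 0.25,"ax": 0,"ay": 0,"az": 0.0005},{"dx": 0.014,"dy": 0.002,"dz": 0.28,"ax": 0,"ay": 0,"az": 0.0005}]}}

```text
time_s: 13.7
tool_pos: [0.4387, 0.3378, 0.1353]
eef_rot: [[-0.053, 0.999, -0.001], [0.999, 0.053, -0.004], [-0.004, -0.001, -1.0]]
force: [-0.7, -0.3, -1.1]
width: 0.674
```

```bash
python3 h.py .44,.338,.126,.053
```

```text
t 13.70 p [0.4387 0.3378 0.1353] w 0.674 F [-0.7299 -0.2751 -1.0722] yaw 0.053 tilt 0.004
(0.44, 0.338, 0.126, 0.053) d [0.0002 0.0026 0.0187] a [-0.0002  0.0006  0.0001]
```

Emit:
{"fn": "apply_moves", "kwargs": {"targets": [{"dx": 0,"dy": 0.002,"dz": 0.009,"ax": 0,"ay": 0.0006,"az": 0},{"dx": 0,"dy": 0.002,"dz": 0.016,"ax": 0,"ay": 0.0006,"az": 0},{"dx": 0,"dy": 0.002,"dz": 0.019,"ax": 0,"ay": 0.0006,"az": 0},{"dx": 0,"dy": 0.002,"dz": 0.019,"ax": 0,"ay": 0.0006,"az": 0}]}}

```text
time_s: 14.2
tool_pos: [0.4399, 0.338, 0.1264]
eef_rot: [[-0.053, 0.999, -0.0], [0.999, 0.053, 0.001], [0.001, -0.0, -1.0]]
force: [-0.3, 0.2, -1.9]
width: 0.672
```

Emit:
{"fn": "apply_moves", "kwargs": {"targets": [{"dx": 0,"dy": 0,"dz": 0,"ax": 0,"ay": 0,"az": 0},{"dx": 0,"dy": 0,"dz": 0,"ax": 0,"ay": 0,"az": 0},{"dx": 0,"dy": 0,"dz": 0,"ax": 0,"ay": 0,"az": 0},{"dx": 0,"dy": 0,"dz": 0,"ax": 0,"ay": 0,"az": 0}], "gripper": 0}}

```text
time_s: 14.7
tool_pos: [0.4399, 0.338, 0.1265]
eef_rot: [[-0.053, 0.999, -0.0], [0.999, 0.053, 0.001], [0.001, -0.0, -1.0]]
force: [0.5, 0.2, -0.2]
width: 0.994
```

Emit:
{"fn": "apply_moves", "kwargs": {"targets": [{"dx": 0,"dy": 0,"dz": -0.05,"ax": 0,"ay": 0,"az": 0},{"dx": 0,"dy": 0,"dz": -0.13,"ax": 0,"ay": 0,"az": 0},{"dx": 0,"dy": 0,"dz": -0.23,"ax": 0,"ay": 0,"az": 0},{"dx": -0.1,"dy": 0.01,"dz": -0.25,"ax": 0,"ay": 0,"az": 0},{"dx": -0.22,"dy": 0.03,"dz": -0.25,"ax": 0,"ay": 0,"az": 0}]}}

```text
time_s: 15.32
tool_pos: [0.4609, 0.2283, 0.2527]
eef_rot: [[-0.056, 0.998, 0.001], [0.998, 0.056, 0.001], [0.001, 0.002, -1.0]]
force: [0.2, 0.6, -0.5]
width: 0.997
```

```bash
python3 - <<'E'
from h import *
go((.643,.016,.2,.053))
s=manip.snapshot("side");crop(s,130,150,450,400,"c1",2.5)
t=manip.snapshot("top");crop(t,130,180,450,350,"c2",2.5)
E
```

```text
t 15.32 p [0.4609 0.2283 0.2527] w 0.997 F [ 0.1698  0.5991 -0.5469] yaw 0.056 tilt 0.002
(0.643, 0.016, 0.2, 0.053) d [-0.4444  0.3399  0.1053] a [ 0.0002 -0.0002  0.0004]
```

View pics/c1.png

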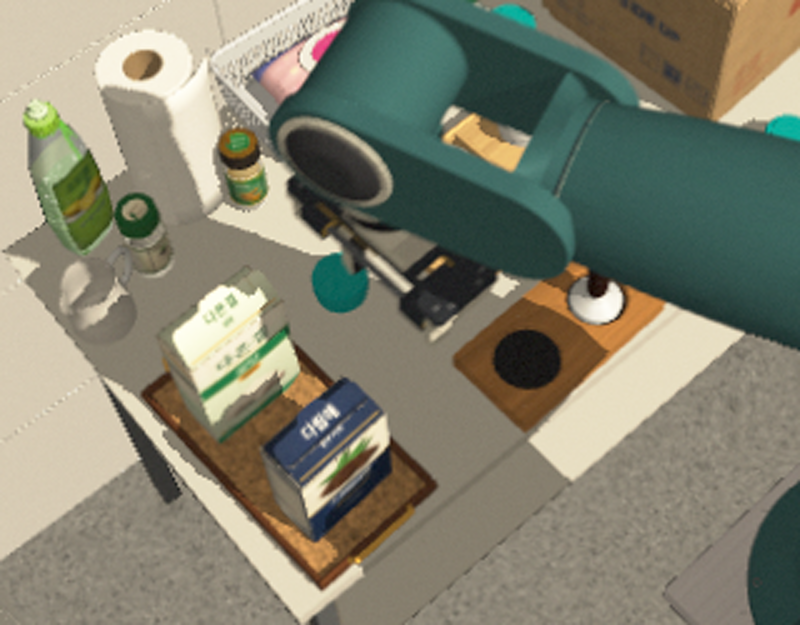

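View pics/c2.png

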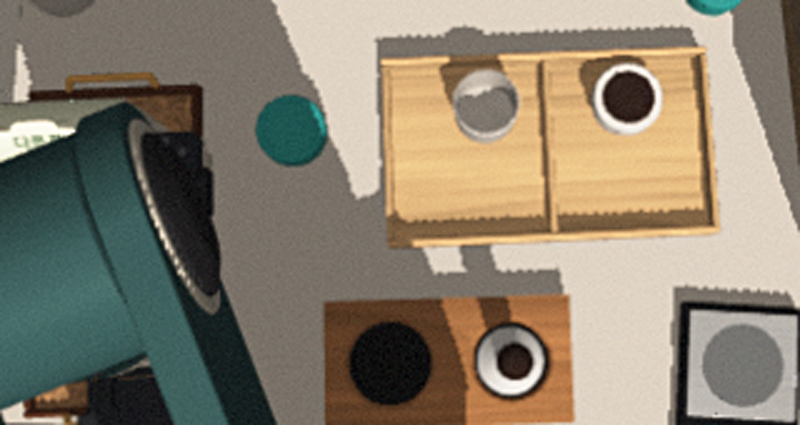

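```bash
python3 - <<'E'
from h import *
t=manip.snapshot("top"); s=manip.snapshot("side")
crop(t,290,185,420,290,"d1",6)
f=lambda p:np.array(p)/2.5+[130,180]-.3
print("cup",onz(t,[f((486,102))],.058),"lev",onz(t,[f((627,98))],.042))
E
```

```text
cup [[0.6426 0.0174 0.058 ]] lev [[ 0.6514 -0.1073  0.042 ]]
```

View pics/d1.png

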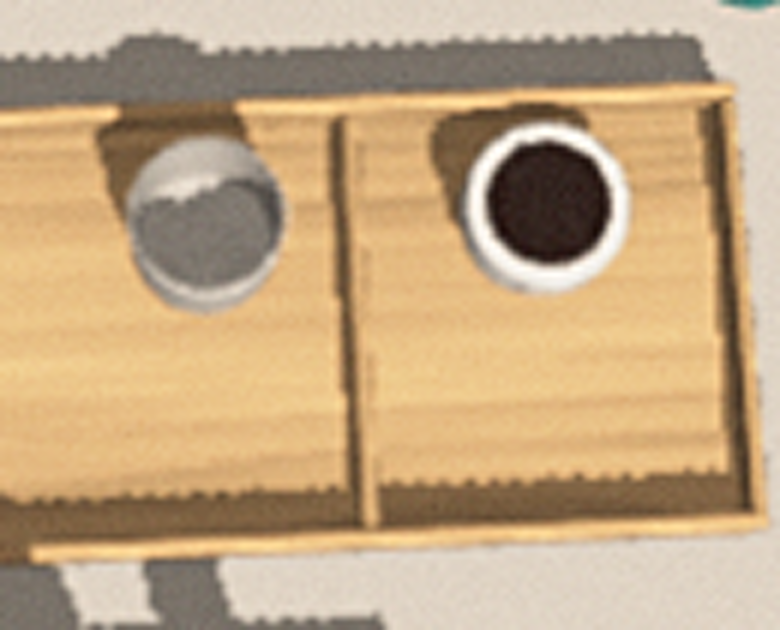

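Emit:
{"fn": "apply_moves", "kwargs": {"targets": [{"dx": -0.08,"dy": 0.06,"dz": 0,"ax": 0,"ay": 0,"az": 0},{"dx": -0.17,"dy": 0.13,"dz": 0.01,"ax": 0,"ay": 0,"az": 0},{"dx": -0.26,"dy": 0.2,"dz": 0.03,"ax": 0,"ay": 0,"az": 0},{"dx": -0.35,"dy": 0.27,"dz": 0.06,"ax": 0,"ay": 0,"az": 0},{"dx": -0.43,"dy": 0.33,"dz": 0.1,"ax": 0,"ay": 0,"az": 0}], "gripper": 0.05}}

```text
time_s: 16.15
tool_pos: [0.6383, 0.0219, 0.2008]
eef_rot: [[-0.052, 0.999, 0.0], [0.999, 0.052, 0.001], [0.001, 0.0, -1.0]]
force: [0.0, 0.0, 0.1]
width: 0.953
```

```bash
python3 h.py .642,.017,.13,.053
```

```text
t 16.15 p [0.6383 0.0219 0.2008] w 0.953 F [0.0074 0.0084 0.0838] yaw 0.052 tilt 0.001
(0.642, 0.017, 0.13, 0.053) d [-0.0103  0.0067  0.1416] a [ 0.0001 -0.0002 -0.0001]
```

Emit:
{"fn": "apply_moves", "kwargs": {"targets": [{"dx": -0.01,"dy": 0.007,"dz": 0.06,"ax": 0,"ay": 0,"az": 0},{"dx": -0.01,"dy": 0.007,"dz": 0.14,"ax": 0,"ay": 0,"az": 0},{"dx": -0.01,"dy": 0.007,"dz": 0.18,"ax": 0,"ay": 0,"az": 0},{"dx": -0.01,"dy": 0.007,"dz": 0.2,"ax": 0,"ay": 0,"az": 0},{"dx": -0.01,"dy": 0.007,"dz": 0.2,"ax": 0,"ay": 0,"az": 0}]}}

```text
time_s: 16.77
tool_pos: [0.6423, 0.0177, 0.1012]
eef_rot: [[-0.053, 0.999, 0.001], [0.999, 0.053, 0.001], [0.001, 0.001, -1.0]]
force: [-0.2, -0.3, -0.7]
width: 0.949
```

```bash
python3 - <<'E'
from h import *
go((.642,.017,.050,.053))
s=manip.snapshot("side");crop(s,260,120,420,270,"c3",4)
E
```

```text
t 16.77 p [0.6423 0.0177 0.1012] w 0.949 F [-0.2477 -0.3388 -0.7225] yaw 0.053 tilt 0.001
(0.642, 0.017, 0.05, 0.053) d [-0.0016 -0.0007  0.1023] a [ 0.0001 -0.0002  0.    ]
```

View pics/c3.png

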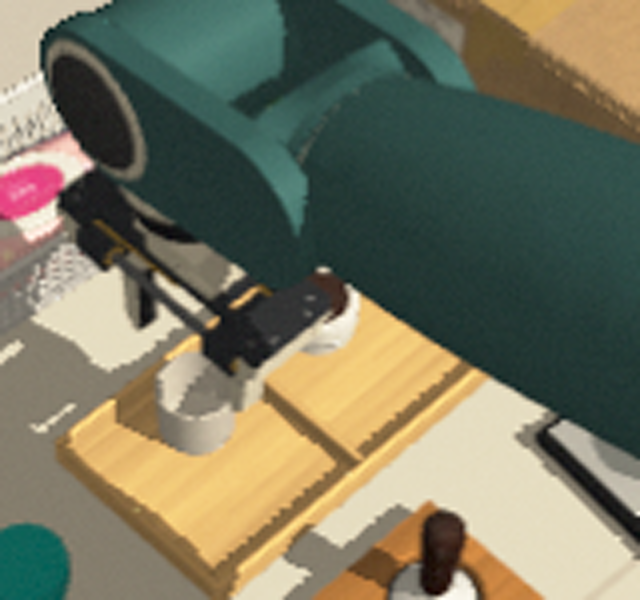

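Emit:
{"fn": "apply_moves", "kwargs": {"targets": [{"dx": -0.001,"dy": -0.001,"dz": 0.04,"ax": 0,"ay": 0,"az": 0},{"dx": -0.001,"dy": -0.001,"dz": 0.08,"ax": 0,"ay": 0,"az": 0},{"dx": -0.001,"dy": -0.001,"dz": 0.1,"ax": 0,"ay": 0,"az": 0},{"dx": -0.001,"dy": -0.001,"dz": 0.102,"ax": 0,"ay": 0,"az": 0}]}}

```text
time_s: 17.32
tool_pos: [0.6417, 0.0171, 0.0497]
eef_rot: [[-0.053, 0.999, -0.0], [0.999, 0.053, 0.001], [0.001, -0.0, -1.0]]
force: [0.0, 0.1, 0.0]
width: 0.952
```

Emit:
{"fn": "apply_moves", "kwargs": {"targets": [{"dx": 0,"dy": 0,"dz": 0,"ax": 0,"ay": 0,"az": 0},{"dx": 0,"dy": 0,"dz": 0,"ax": 0,"ay": 0,"az": 0},{"dx": 0,"dy": 0,"dz": 0,"ax": 0,"ay": 0,"az": 0},{"dx": 0,"dy": 0,"dz": 0,"ax": 0,"ay": 0,"az": 0},{"dx": 0,"dy": 0,"dz": 0,"ax": 0,"ay": 0,"az": 0}], "gripper": 1}}

```text
time_s: 17.95
tool_pos: [0.6419, 0.0171, 0.0501]
eef_rot: [[-0.053, 0.999, 0.001], [0.999, 0.053, 0.001], [0.001, 0.001, -1.0]]
force: [0.2, -0.2, 2.0]
width: 0.606
```

```bash
python3 h.py .5,-.1,.15,.053 .419,-.2105,.15,.053
```

```text
t 17.95 p [0.6419 0.0171 0.0501] w 0.606 F [ 0.1681 -0.1703  2.0004] yaw 0.053 tilt 0.001
(0.5, -0.1, 0.15, 0.053) d [-0.2187 -0.2957 -0.2003] a [ 0.0001 -0.0002 -0.    ]
(0.419, -0.2105, 0.15, 0.053) d [-0.4308 -0.4691 -0.2007] a [ 0.0001 -0.0002 -0.    ]
```

Emit:
{"fn": "apply_moves", "kwargs": {"targets": [{"dx": 0,"dy": 0,"dz": -0.06,"ax": 0,"ay": 0,"az": 0},{"dx": 0,"dy": 0,"dz": -0.15,"ax": 0,"ay": 0,"az": 0},{"dx": -0.05,"dy": -0.05,"dz": -0.24,"ax": 0,"ay": 0,"az": 0},{"dx": -0.12,"dy": -0.12,"dz": -0.28,"ax": 0,"ay": 0,"az": 0},{"dx": -0.2,"dy": -0.2,"dz": -0.28,"ax": 0,"ay": 0,"az": 0}]}}

```text
time_s: 18.58
tool_pos: [0.5468, -0.089, 0.1917]
eef_rot: [[-0.054, 0.999, 0.003], [0.999, 0.054, 0.001], [0.001, 0.003, -1.0]]
force: [-0.4, -0.5, -1.2]
width: 0.61
```

```bash
python3 h.py .419,-.2105,.15,.053
```

```text
t 18.57 p [ 0.5468 -0.089   0.1917] w 0.610 F [-0.3951 -0.4724 -1.1703] yaw 0.054 tilt 0.003
(0.419, -0.2105, 0.15, 0.053) d [-0.229  -0.2686  0.0824] a [ 0.0005 -0.0001  0.0001]
```

Emit:
{"fn": "apply_moves", "kwargs": {"targets": [{"dx": -0.08,"dy": -0.09,"dz": 0.0,"ax": 0,"ay": 0,"az": 0},{"dx": -0.15,"dy": -0.18,"dz": 0.01,"ax": 0,"ay": 0,"az": 0},{"dx": -0.21,"dy": -0.25,"dz": 0.04,"ax": 0.0005,"ay": 0,"az": 0},{"dx": -0.229,"dy": -0.269,"dz": 0.08,"ax": 0.0005,"ay": 0,"az": 0},{"dx": -0.229,"dy": -0.269,"dz": 0.12,"ax": 0.0005,"ay": 0,"az": 0}]}}

```text
time_s: 19.2
tool_pos: [0.4187, -0.2108, 0.1302]
eef_rot: [[-0.052, 0.999, 0.0], [0.999, 0.052, 0.001], [0.0, 0.0, -1.0]]
force: [0.4, -0.5, -0.4]
width: 0.609
```

```bash
python3 - <<'E'
from h import *
go((.419,-.2105,.066,.053))
s=manip.snapshot("side");crop(s,320,150,480,300,"c4",4)
E
```

```text
t 19.20 p [ 0.4187 -0.2108  0.1302] w 0.609 F [ 0.4012 -0.4923 -0.3722] yaw 0.052 tilt 0.001
(0.419, -0.2105, 0.066, 0.053) d [0.0004 0.0006 0.1284] a [ 0.0001 -0.0001 -0.0001]
```

View pics/c4.png

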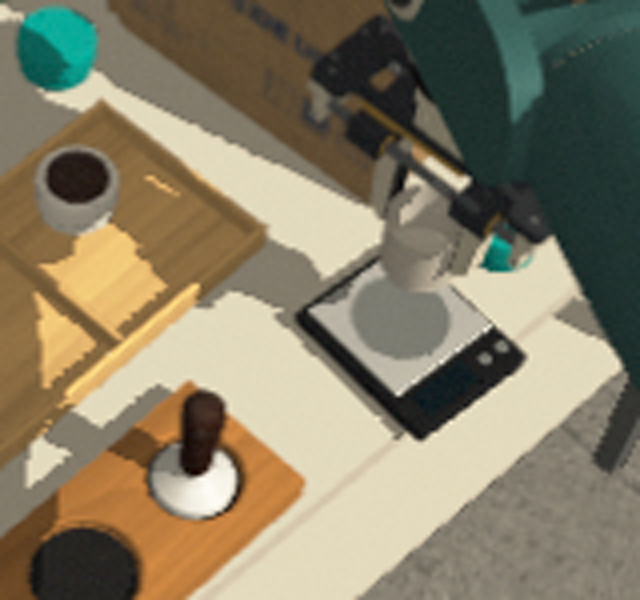

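Emit:
{"fn": "apply_moves", "kwargs": {"targets": [{"dx": 0,"dy": 0,"dz": 0.04,"ax": 0,"ay": 0,"az": 0},{"dx": 0,"dy": 0,"dz": 0.08,"ax": 0,"ay": 0,"az": 0},{"dx": 0,"dy": 0,"dz": 0.11,"ax": 0,"ay": 0,"az": 0},{"dx": 0,"dy": 0,"dz": 0.122,"ax": 0,"ay": 0,"az": 0}]}}

```text
time_s: 19.75
tool_pos: [0.4181, -0.2092, 0.0653]
eef_rot: [[-0.054, 0.999, -0.004], [0.999, 0.054, 0.003], [0.003, -0.003, -1.0]]
force: [0.2, -0.0, -1.1]
width: 0.61
```

```bash
python3 h.py .419,-.2105,.0645,.053
```

```text
t 19.75 p [ 0.4181 -0.2092  0.0653] w 0.610 F [ 0.1528 -0.0248 -1.1049] yaw 0.054 tilt 0.005
(0.419, -0.2105, 0.0645, 0.053) d [-0.0027  0.0016  0.0015] a [-0.0006 -0.0005  0.0001]
```

Emit:
{"fn": "apply_moves", "kwargs": {"targets": [{"dx": -0.002,"dy": 0.001,"dz": 0.0015,"ax": -0.0005,"ay": -0.0005,"az": 0},{"dx": -0.002,"dy": 0.001,"dz": 0.002,"ax": -0.0005,"ay": -0.0005,"az": 0}]}}

```text
time_s: 20.0
tool_pos: [0.4189, -0.2104, 0.0648]
eef_rot: [[-0.054, 0.999, 0.0], [0.999, 0.054, -0.0], [-0.0, 0.0, -1.0]]
force: [-0.1, -0.1, -0.4]
width: 0.611
```

Emit:
{"fn": "apply_moves", "kwargs": {"targets": [{"dx": 0,"dy": 0,"dz": 0,"ax": 0,"ay": 0,"az": 0},{"dx": 0,"dy": 0,"dz": 0,"ax": 0,"ay": 0,"az": 0},{"dx": 0,"dy": 0,"dz": 0,"ax": 0,"ay": 0,"az": 0},{"dx": 0,"dy": 0,"dz": 0,"ax": 0,"ay": 0,"az": 0}], "gripper": 0.05}}

```text
time_s: 20.5
tool_pos: [0.4189, -0.2104, 0.0648]
eef_rot: [[-0.054, 0.999, 0.0], [0.999, 0.054, -0.0], [-0.0, 0.0, -1.0]]
force: [0.8, 0.9, -0.2]
width: 0.941
```

Emit:
{"fn": "apply_moves", "kwargs": {"targets": [{"dx": 0,"dy": 0,"dz": -0.05,"ax": 0,"ay": 0,"az": 0},{"dx": 0,"dy": 0,"dz": -0.13,"ax": 0,"ay": 0,"az": 0},{"dx": 0,"dy": 0,"dz": -0.23,"ax": 0,"ay": 0,"az": 0},{"dx": 0.03,"dy": 0.05,"dz": -0.27,"ax": 0,"ay": 0,"az": 0.01},{"dx": 0.08,"dy": 0.13,"dz": -0.29,"ax": 0,"ay": 0,"az": 0.03}]}}

```text
time_s: 21.12
tool_pos: [0.4824, -0.167, 0.2118]
eef_rot: [[0.139, 0.99, 0.003], [0.99, -0.139, -0.002], [-0.001, 0.003, -1.0]]
force: [-0.3, -0.1, 0.3]
width: 0.953
```

```bash
python3 - <<'E'
from h import *
go((.651,-.108,.2,.053-np.pi/2),(.651,-.108,.2,.053+np.pi/2))
print(manip.read_state()["joints"])
s=manip.snapshot("side");crop(s,320,150,480,300,"c5",4)
E
```

```text
t 21.12 p [ 0.4824 -0.167   0.2118] w 0.953 F [-0.3173 -0.0957  0.334 ] yaw -0.140 tilt 0.003
(0.651, -0.108, 0.2, -1.5177963267948966) d [0.1639 0.3175 0.0244] a [ 0.0005 -0.0002  0.2193]
(0.651, -0.108, 0.2, 1.6237963267948965) d [0.1639 0.3175 0.0244] a [ 0.0002  0.0006 -0.2807]
[-0.383  -0.2442  1.8184 -0.0005  1.5641 -0.2433]
```

View pics/c5.png

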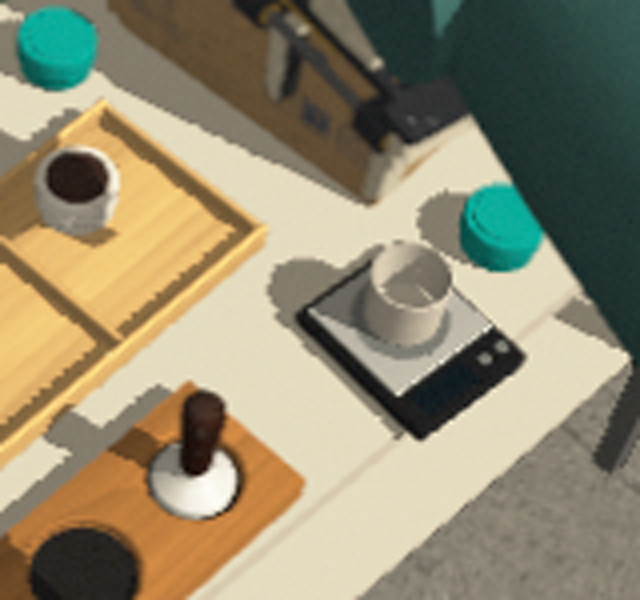

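Emit:
{"fn": "apply_moves", "kwargs": {"targets": [{"dx": 0.02,"dy": 0.06,"dz": -0.01,"ax": 0,"ay": 0,"az": 0.025},{"dx": 0.06,"dy": 0.12,"dz": -0.01,"ax": 0,"ay": 0,"az": 0.05},{"dx": 0.1,"dy": 0.2,"dz": -0.01,"ax": 0,"ay": 0,"az": 0.08},{"dx": 0.14,"dy": 0.27,"dz": 0,"ax": 0,"ay": 0,"az": 0.11},{"dx": 0.164,"dy": 0.318,"dz": 0,"ax": 0,"ay": 0,"az": 0.135}]}}

```text
time_s: 21.8
tool_pos: [0.6563, -0.1056, 0.2117]
eef_rot: [[0.842, 0.54, 0.003], [0.54, -0.842, 0.0], [0.002, 0.001, -1.0]]
force: [-0.4, -0.0, -0.4]
width: 0.949
```

```bash
python3 h.py .651,-.108,.13,-1.518
```

```text
t 21.80 p [ 0.6563 -0.1056  0.2117] w 0.949 F [-0.417  -0.0116 -0.4219] yaw -1.001 tilt 0.003
(0.651, -0.108, 0.13, -1.518) d [-0.0119 -0.0019  0.1634] a [ 0.0001 -0.0004  0.0824]
```

Emit:
{"fn": "apply_moves", "kwargs": {"targets": [{"dx": -0.012,"dy": -0.002,"dz": 0.02,"ax": 0,"ay": 0,"az": 0.028},{"dx": -0.012,"dy": -0.002,"dz": 0.07,"ax": 0,"ay": 0,"az": 0.056},{"dx": -0.012,"dy": -0.002,"dz": 0.13,"ax": 0,"ay": 0,"az": 0.082},{"dx": -0.012,"dy": -0.002,"dz": 0.18,"ax": 0,"ay": 0,"az": 0.082},{"dx": -0.012,"dy": -0.002,"dz": 0.2,"ax": 0,"ay": 0,"az": 0.082}], "gripper": 0}}

```text
time_s: 22.42
tool_pos: [0.6504, -0.1078, 0.1099]
eef_rot: [[0.998, 0.055, 0.001], [0.055, -0.998, 0.001], [0.001, -0.001, -1.0]]
force: [-0.0, -0.1, 0.9]
width: 0.997
```

```bash
python3 - <<'E'
from h import *
go((.651,-.108,.035,-1.518))
s=manip.snapshot("side");crop(s,280,110,420,240,"c6",4.5)
E
```

```text
t 22.43 p [ 0.6504 -0.1078  0.1099] w 0.997 F [-0.0075 -0.1257  0.9116] yaw -1.515 tilt 0.001
(0.651, -0.108, 0.035, -1.518) d [0.001  0.0005 0.1499] a [-0.0001 -0.0001  0.0004]
```

View pics/c6.png

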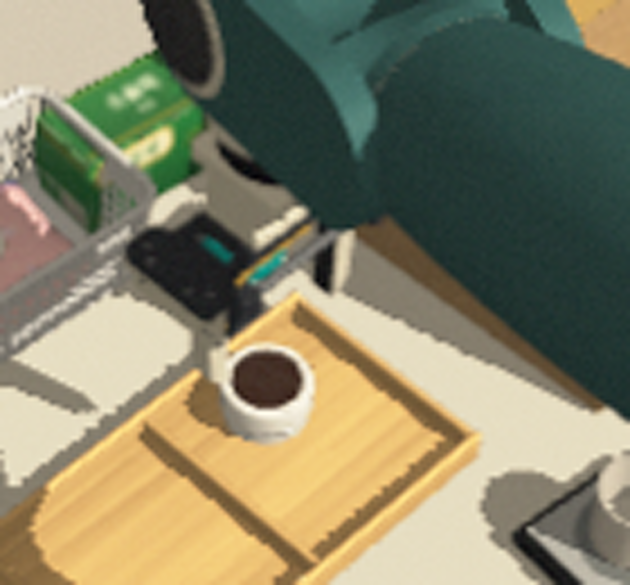

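Emit:
{"fn": "apply_moves", "kwargs": {"targets": [{"dx": 0.001,"dy": 0.001,"dz": 0.03,"ax": 0,"ay": 0,"az": 0},{"dx": 0.001,"dy": 0.001,"dz": 0.07,"ax": 0,"ay": 0,"az": 0},{"dx": 0.001,"dy": 0.001,"dz": 0.11,"ax": 0,"ay": 0,"az": 0},{"dx": 0.001,"dy": 0.001,"dz": 0.14,"ax": 0,"ay": 0,"az": 0},{"dx": 0.001,"dy": 0.001,"dz": 0.15,"ax": 0,"ay": 0,"az": 0}], "gripper": 0.1}}

```text
time_s: 23.1
tool_pos: [0.6505, -0.1082, 0.0331]
eef_rot: [[0.998, 0.055, -0.001], [0.055, -0.998, 0.001], [-0.001, -0.001, -1.0]]
force: [0.5, -1.0, 0.2]
width: 0.898
```

Emit:
{"fn": "apply_moves", "kwargs": {"targets": [{"dx": 0,"dy": 0,"dz": 0,"ax": 0,"ay": 0,"az": 0},{"dx": 0,"dy": 0,"dz": 0,"ax": 0,"ay": 0,"az": 0},{"dx": 0,"dy": 0,"dz": 0,"ax": 0,"ay": 0,"az": 0},{"dx": 0,"dy": 0,"dz": 0,"ax": 0,"ay": 0,"az": 0},{"dx": 0,"dy": 0,"dz": 0,"ax": 0,"ay": 0,"az": 0}], "gripper": 1}}

```text
time_s: 23.72
tool_pos: [0.6508, -0.1083, 0.0337]
eef_rot: [[0.998, 0.055, -0.0], [0.055, -0.998, 0.001], [-0.0, -0.001, -1.0]]
force: [-0.9, -1.0, 5.7]
width: 0.659
```

```bash
python3 h.py .55,-.02,.22,-.9 .4185,.0966,.2,.053
```

```text
t 23.73 p [ 0.6508 -0.1083  0.0337] w 0.659 F [-0.9323 -1.043   5.6699] yaw -1.515 tilt 0.001
(0.55, -0.02, 0.22, -0.9) d [-0.1915 -0.1878 -0.3724] a [-0.0001 -0.     -0.0979]
(0.4185, 0.0966, 0.2, 0.053) d [-0.4412 -0.4352 -0.3322] a [-0.0001 -0.0001 -0.2496]
```

Emit:
{"fn": "apply_moves", "kwargs": {"targets": [{"dx": 0,"dy": 0,"dz": -0.05,"ax": 0,"ay": 0,"az": 0},{"dx": 0,"dy": 0,"dz": -0.14,"ax": 0,"ay": 0,"az": -0.01},{"dx": 0,"dy": 0,"dz": -0.24,"ax": 0,"ay": 0,"az": -0.035},{"dx": -0.05,"dy": -0.05,"dz": -0.32,"ax": 0,"ay": 0,"az": -0.06},{"dx": -0.12,"dy": -0.12,"dz": -0.36,"ax": 0,"ay": 0,"az": -0.085}]}}

```text
time_s: 24.35
tool_pos: [0.5873, -0.0516, 0.2154]
eef_rot: [[0.829, 0.559, 0.001], [0.559, -0.829, 0.001], [0.001, 0.0, -1.0]]
force: [0.3, 1.0, -2.7]
width: 0.662
```

```bash
python3 h.py .4185,.0966,.2,.053
```

```text
t 24.35 p [ 0.5873 -0.0516  0.2154] w 0.662 F [ 0.256   0.9686 -2.7439] yaw -0.977 tilt 0.001
(0.4185, 0.0966, 0.2, 0.053) d [-0.114  -0.4345  0.0306] a [ 0.0001 -0.0002 -0.1639]
```

Emit:
{"fn": "apply_moves", "kwargs": {"targets": [{"dx": -0.03,"dy": -0.1,"dz": 0,"ax": 0,"ay": 0,"az": -0.028},{"dx": -0.06,"dy": -0.2,"dz": 0,"ax": 0,"ay": 0,"az": -0.056},{"dx": -0.08,"dy": -0.3,"dz": 0.0,"ax": 0,"ay": 0,"az": -0.084},{"dx": -0.1,"dy": -0.39,"dz": 0.01,"ax": 0,"ay": 0,"az": -0.112},{"dx": -0.114,"dy": -0.434,"dz": 0.03,"ax": 0,"ay": 0,"az": -0.14}]}}

```text
time_s: 24.98
tool_pos: [0.4172, 0.0976, 0.2002]
eef_rot: [[0.09, 0.996, 0.002], [0.996, -0.09, 0.001], [0.001, 0.002, -1.0]]
force: [0.6, -0.2, -3.5]
width: 0.66
```

```bash
python3 h.py .4185,.0966,.12,.053
```

```text
t 24.98 p [0.4172 0.0976 0.2002] w 0.660 F [ 0.6231 -0.2358 -3.4694] yaw -0.090 tilt 0.002
(0.4185, 0.0966, 0.12, 0.053) d [-0.002   0.0026  0.1604] a [ 0.0003 -0.0002 -0.0228]
```

Emit:
{"fn": "apply_moves", "kwargs": {"targets": [{"dx": 0,"dy": 0.001,"dz": 0.05,"ax": 0,"ay": 0,"az": -0.023},{"dx": 0,"dy": 0.001,"dz": 0.12,"ax": 0,"ay": 0,"az": -0.023},{"dx": 0,"dy": 0.001,"dz": 0.19,"ax": 0,"ay": 0,"az": -0.023},{"dx": 0,"dy": 0.001,"dz": 0.24,"ax": 0,"ay": 0,"az": -0.023},{"dx": 0,"dy": 0.001,"dz": 0.25,"ax": 0,"ay": 0,"az": -0.023}]}}

```text
time_s: 25.6
tool_pos: [0.4168, 0.0976, 0.0735]
eef_rot: [[-0.054, 0.999, -0.001], [0.999, 0.054, 0.001], [0.001, -0.001, -1.0]]
force: [0.7, 0.5, -2.5]
width: 0.66
```

```bash
python3 - <<'E'
from h import *
go((.418,.097,.042,.053))
s=manip.snapshot("side");crop(s,280,180,440,330,"c7",4)
E
```

```text
t 25.60 p [0.4168 0.0976 0.0735] w 0.660 F [ 0.6507  0.5004 -2.5453] yaw 0.054 tilt 0.002
(0.418, 0.097, 0.042, 0.053) d [-0.0014  0.0024  0.0629] a [-0.0002 -0.0001  0.0002]
```

View pics/c7.png

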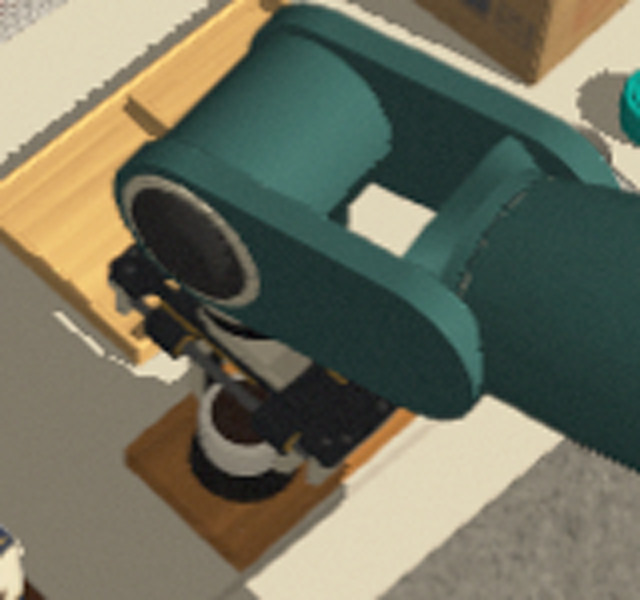

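Emit:
{"fn": "apply_moves", "kwargs": {"targets": [{"dx": -0.001,"dy": 0.002,"dz": 0.025,"ax": 0,"ay": 0,"az": 0},{"dx": -0.001,"dy": 0.002,"dz": 0.045,"ax": 0,"ay": 0,"az": 0},{"dx": -0.001,"dy": 0.002,"dz": 0.057,"ax": 0,"ay": 0,"az": 0},{"dx": -0.001,"dy": 0.002,"dz": 0.063,"ax": 0,"ay": 0,"az": 0},{"dx": -0.001,"dy": 0.002,"dz": 0.063,"ax": 0,"ay": 0,"az": 0}]}}

```text
time_s: 26.28
tool_pos: [0.4183, 0.0972, 0.0426]
eef_rot: [[-0.054, 0.999, -0.0], [0.999, 0.054, 0.001], [0.001, -0.0, -1.0]]
force: [0.7, -0.1, -3.5]
width: 0.66
```

```bash
python3 h.py .418,.097,.041,.053
```

```text
t 26.27 p [0.4183 0.0972 0.0426] w 0.660 F [ 0.6502 -0.0937 -3.5266] yaw 0.054 tilt 0.001
(0.418, 0.097, 0.041, 0.053) d [-0.0004 -0.0006  0.0032] a [-0.     -0.0001  0.0002]
```

Still carrying the weight, so 1–2 mm more, then release.

Emit:
{"fn": "apply_moves", "kwargs": {"targets": [{"dx": 0,"dy": 0,"dz": 0.003,"ax": 0,"ay": 0,"az": 0},{"dx": 0,"dy": 0,"dz": 0.004,"ax": 0,"ay": 0,"az": 0}]}}

```text
time_s: 26.52
tool_pos: [0.4183, 0.0973, 0.0407]
eef_rot: [[-0.054, 0.999, -0.0], [0.999, 0.054, 0.001], [0.001, -0.0, -1.0]]
force: [-1.4, 0.0, 2.4]
width: 0.66
```

Emit:
{"fn": "apply_moves", "kwargs": {"targets": [{"dx": 0,"dy": 0,"dz": 0,"ax": 0,"ay": 0,"az": 0},{"dx": 0,"dy": 0,"dz": 0,"ax": 0,"ay": 0,"az": 0},{"dx": 0,"dy": 0,"dz": 0,"ax": 0,"ay": 0,"az": 0},{"dx": 0,"dy": 0,"dz": 0,"ax": 0,"ay": 0,"az": 0}], "gripper": 0.05}}

```text
time_s: 27.02
tool_pos: [0.4184, 0.0973, 0.0408]
eef_rot: [[-0.054, 0.999, 0.0], [0.999, 0.054, 0.001], [0.001, 0.0, -1.0]]
force: [-0.0, 0.4, -0.3]
width: 0.945
```

Emit:
{"fn": "apply_moves", "kwargs": {"targets": [{"dx": 0,"dy": 0,"dz": -0.05,"ax": 0,"ay": 0,"az": 0},{"dx": 0,"dy": 0,"dz": -0.14,"ax": 0,"ay": 0,"az": 0},{"dx": 0,"dy": 0,"dz": -0.25,"ax": 0,"ay": 0,"az": 0},{"dx": 0.0,"dy": 0.0,"dz": -0.37,"ax": 0,"ay": 0,"az": 0},{"dx": 0.12,"dy": 0.02,"dz": -0.46,"ax": 0,"ay": 0,"az": 0}], "gripper": 0}}

```text
time_s: 27.65
tool_pos: [0.4244, 0.146, 0.2665]
eef_rot: [[-0.05, 0.999, 0.004], [0.999, 0.05, 0.001], [0.001, 0.004, -1.0]]
force: [1.2, 0.4, -1.1]
width: 0.999
```

```bash
python3 - <<'E'
from h import *
go((.44,.338,.126,.053))
s=manip.snapshot("side");crop(s,130,180,450,390,"c8",2.5)
t=manip.snapshot("top");crop(t,230,280,470,370,"c9",3.3)
E
```

```text
t 27.65 p [0.4244 0.146  0.2665] w 0.999 F [ 1.2265  0.3964 -1.0666] yaw 0.050 tilt 0.004
(0.44, 0.338, 0.126, 0.053) d [0.3816 0.0493 0.2817] a [ 0.0006 -0.0002 -0.0004]
```

View pics/c8.png

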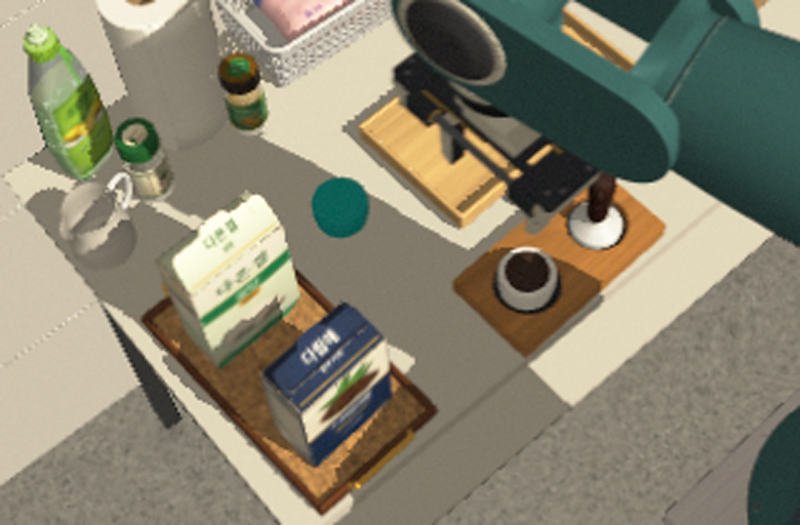

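View pics/c9.png

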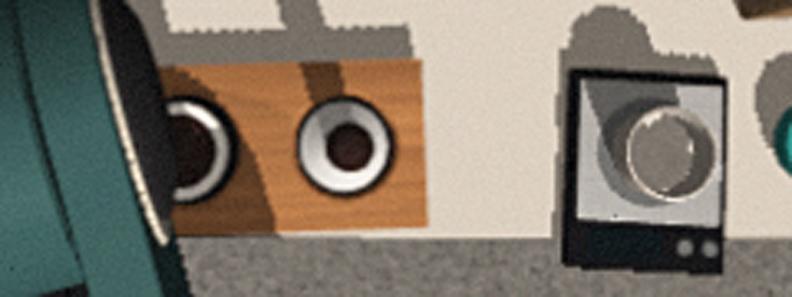

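```bash
python3 - <<'E'
from h import *
t=manip.snapshot("top")
print(onz(t,[[432.5,326.1]],.072), onz(t,[[230+184/3.3,280+150/3.3]],.049))
crop(t,380,290,480,370,"d2",6)
E
```

```text
[[ 0.4195 -0.2086  0.072 ]] [[0.4185 0.096  0.049 ]]
```

View pics/d2.png

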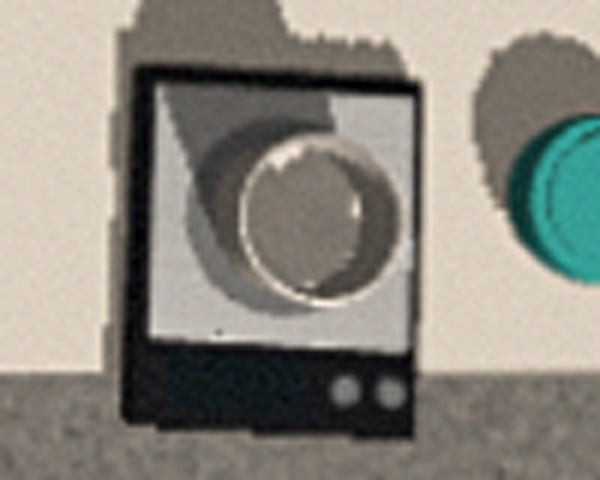

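Emit:
{"fn": "apply_moves", "kwargs": {"targets": [{"dx": 0.08,"dy": 0.01,"dz": 0,"ax": 0,"ay": 0,"az": 0},{"dx": 0.17,"dy": 0.02,"dz": 0,"ax": 0,"ay": 0,"az": 0},{"dx": 0.27,"dy": 0.035,"dz": 0,"ax": 0,"ay": 0,"az": 0},{"dx": 0.35,"dy": 0.045,"dz": 0.0,"ax": 0,"ay": 0,"az": 0},{"dx": 0.38,"dy": 0.05,"dz": 0.02,"ax": 0.0005,"ay": 0,"az": 0}]}}

```text
time_s: 28.42
tool_pos: [0.4385, 0.3406, 0.2538]
eef_rot: [[-0.058, 0.998, -0.002], [0.998, 0.058, 0.001], [0.001, -0.002, -1.0]]
force: [0.7, -0.4, -0.0]
width: 1.001
```

```bash
python3 h.py .44,.338,.1265,.053
```

```text
t 28.43 p [0.4385 0.3406 0.2538] w 1.001 F [ 0.7262 -0.3824 -0.0069] yaw 0.058 tilt 0.002
(0.44, 0.338, 0.1265, 0.053) d [-0.0055  0.0031  0.2546] a [-0.0003 -0.0001  0.0008]
```

Emit:
{"fn": "apply_moves", "kwargs": {"targets": [{"dx": -0.005,"dy": 0.003,"dz": 0.05,"ax": 0,"ay": 0,"az": 0.001},{"dx": -0.005,"dy": 0.003,"dz": 0.12,"ax": 0,"ay": 0,"az": 0.001},{"dx": -0.005,"dy": 0.003,"dz": 0.19,"ax": 0,"ay": 0,"az": 0.001},{"dx": -0.005,"dy": 0.003,"dz": 0.24,"ax": 0,"ay": 0,"az": 0.001},{"dx": -0.005,"dy": 0.003,"dz": 0.254,"ax": 0,"ay": 0,"az": 0.001}]}}

```text
time_s: 29.05
tool_pos: [0.4393, 0.3367, 0.1244]
eef_rot: [[-0.051, 0.999, -0.004], [0.999, 0.051, -0.001], [-0.001, -0.005, -1.0]]
force: [0.4, 0.3, -0.4]
width: 0.996
```

Emit:
{"fn": "apply_moves", "kwargs": {"targets": [{"dx": 0,"dy": 0,"dz": 0,"ax": 0,"ay": 0,"az": 0},{"dx": 0,"dy": 0,"dz": 0,"ax": 0,"ay": 0,"az": 0},{"dx": 0,"dy": 0,"dz": 0,"ax": 0,"ay": 0,"az": 0}], "gripper": 0.29}}

```text
time_s: 29.42
tool_pos: [0.4396, 0.3368, 0.1252]
eef_rot: [[-0.051, 0.999, -0.003], [0.999, 0.051, -0.001], [-0.0, -0.004, -1.0]]
force: [0.0, 0.6, -0.2]
width: 0.738
```

```bash
python3 h.py .44,.338,.1265,.053
```

```text
t 29.43 p [0.4396 0.3368 0.1252] w 0.738 F [ 0.0135  0.5917 -0.2323] yaw 0.051 tilt 0.004
(0.44, 0.338, 0.1265, 0.053) d [ 0.0025  0.0009 -0.0025] a [-0.0006  0.0001 -0.0003]
```

Emit:
{"fn": "apply_moves", "kwargs": {"targets": [{"dx": 0.0025,"dy": 0.001,"dz": -0.0025,"ax": -0.0006,"ay": 0,"az": 0},{"dx": 0.0025,"dy": 0.001,"dz": -0.0025,"ax": -0.0006,"ay": 0,"az": 0}]}}

```text
time_s: 29.68
tool_pos: [0.4402, 0.3383, 0.127]
eef_rot: [[-0.051, 0.999, 0.001], [0.999, 0.051, -0.0], [-0.0, 0.001, -1.0]]
force: [-0.4, 0.2, -0.4]
width: 0.712
```

Emit:
{"fn": "apply_moves", "kwargs": {"targets": [{"dx": 0,"dy": 0,"dz": 0,"ax": 0,"ay": 0,"az": 0},{"dx": 0,"dy": 0,"dz": 0,"ax": 0,"ay": 0,"az": 0},{"dx": 0,"dy": 0,"dz": 0,"ax": 0,"ay": 0,"az": 0}], "gripper": 1}}

```text
time_s: 30.05
tool_pos: [0.4402, 0.3383, 0.127]
eef_rot: [[-0.051, 0.999, 0.001], [0.999, 0.051, -0.0], [-0.0, 0.001, -1.0]]
force: [0.0, 1.2, -0.0]
width: 0.672
```

Emit:
{"fn": "apply_moves", "kwargs": {"targets": [{"dx": 0,"dy": 0,"dz": -0.03,"ax": 0,"ay": 0,"az": 0},{"dx": 0,"dy": 0,"dz": -0.1,"ax": 0,"ay": 0,"az": 0},{"dx": 0,"dy": 0,"dz": -0.18,"ax": 0,"ay": 0,"az": 0},{"dx": 0,"dy": 0,"dz": -0.26,"ax": 0,"ay": 0,"az": 0},{"dx": -0.03,"dy": 0,"dz": -0.31,"ax": 0,"ay": 0,"az": 0}]}}

```text
time_s: 30.68
tool_pos: [0.4407, 0.3236, 0.2849]
eef_rot: [[-0.052, 0.999, 0.003], [0.999, 0.052, 0.001], [0.001, 0.003, -1.0]]
force: [-0.1, 0.2, -3.1]
width: 0.675
```

```bash
python3 h.py .45,.12,.28,.06 .5755,-.1139,.28,.071
```

```text
t 30.68 p [0.4407 0.3236 0.2849] w 0.675 F [-0.112   0.1969 -3.0843] yaw 0.052 tilt 0.003
(0.45, 0.12, 0.28, 0.06) d [-0.4076 -0.0027  0.0094] a [ 0.0004 -0.0002 -0.0013]
(0.5755, -0.1139, 0.28, 0.071) d [-0.8878  0.2237  0.0095] a [ 0.0004 -0.0002 -0.003 ]
```

Emit:
{"fn": "apply_moves", "kwargs": {"targets": [{"dx": -0.06,"dy": 0,"dz": 0,"ax": 0,"ay": 0,"az": 0},{"dx": -0.16,"dy": 0,"dz": 0,"ax": 0,"ay": 0,"az": 0},{"dx": -0.26,"dy": 0,"dz": 0,"ax": 0,"ay": 0,"az": 0},{"dx": -0.36,"dy": 0.01,"dz": 0,"ax": 0,"ay": 0,"az": -0.001},{"dx": -0.46,"dy": 0.03,"dz": 0,"ax": 0,"ay": 0,"az": -0.001}]}}

```text
time_s: 31.3
tool_pos: [0.4674, 0.0932, 0.286]
eef_rot: [[-0.059, 0.998, 0.004], [0.998, 0.059, 0.001], [0.001, 0.004, -1.0]]
force: [1.4, -0.2, -2.0]
width: 0.669
```

```bash
python3 h.py .5755,-.1139,.27,.071
```

```text
t 31.30 p [0.4674 0.0932 0.286 ] w 0.669 F [ 1.4477 -0.1654 -1.9835] yaw 0.059 tilt 0.004
(0.5755, -0.1139, 0.27, 0.071) d [-0.4261  0.1915  0.0322] a [ 0.0006 -0.0002 -0.002 ]
```

Emit:
{"fn": "apply_moves", "kwargs": {"targets": [{"dx": -0.1,"dy": 0.045,"dz": 0,"ax": 0,"ay": 0,"az": 0},{"dx": -0.2,"dy": 0.09,"dz": 0,"ax": 0,"ay": 0,"az": 0},{"dx": -0.3,"dy": 0.135,"dz": 0.01,"ax": 0,"ay": 0,"az": -0.001},{"dx": -0.38,"dy": 0.175,"dz": 0.02,"ax": 0.0005,"ay": 0,"az": -0.002},{"dx": -0.426,"dy": 0.191,"dz": 0.04,"ax": 0.0005,"ay": 0,"az": -0.002}]}}

```text
time_s: 31.92
tool_pos: [0.5759, -0.1157, 0.2664]
eef_rot: [[-0.07, 0.998, 0.001], [0.998, 0.07, 0.001], [0.001, 0.001, -1.0]]
force: [0.7, 0.4, -2.2]
width: 0.673
```

```bash
python3 h.py .5755,-.1139,.13,.071
```

```text
t 31.93 p [ 0.5759 -0.1157  0.2664] w 0.673 F [ 0.6669  0.4498 -2.2297] yaw 0.070 tilt 0.001
(0.5755, -0.1139, 0.13, 0.071) d [ 0.0033 -0.0009  0.2727] a [ 0.0002 -0.0002 -0.0002]
```

Emit:
{"fn": "apply_moves", "kwargs": {"targets": [{"dx": 0.003,"dy": -0.001,"dz": 0.05,"ax": 0,"ay": 0,"az": 0},{"dx": 0.003,"dy": -0.001,"dz": 0.12,"ax": 0,"ay": 0,"az": 0},{"dx": 0.003,"dy": -0.001,"dz": 0.19,"ax": 0,"ay": 0,"az": 0},{"dx": 0.003,"dy": -0.001,"dz": 0.24,"ax": 0,"ay": 0,"az": 0},{"dx": 0.003,"dy": -0.001,"dz": 0.26,"ax": 0,"ay": 0,"az": 0}]}}

```text
time_s: 32.55
tool_pos: [0.5748, -0.1135, 0.1353]
eef_rot: [[-0.07, 0.998, -0.001], [0.998, 0.07, 0.002], [0.002, -0.001, -1.0]]
force: [0.5, -0.1, -2.4]
width: 0.672
```

```bash
python3 - <<'E'
from h import *
go((.5755,-.1139,.128,.071))
s=manip.snapshot("side");crop(s,280,120,440,270,"e1",4)
E
```

```text
t 32.55 p [ 0.5748 -0.1135  0.1353] w 0.672 F [ 0.4609 -0.0917 -2.4122] yaw 0.070 tilt 0.002
(0.5755, -0.1139, 0.128, 0.071) d [-0.0009  0.0013  0.0146] a [-0.0001 -0.0003 -0.0001]
```

View pics/e1.png

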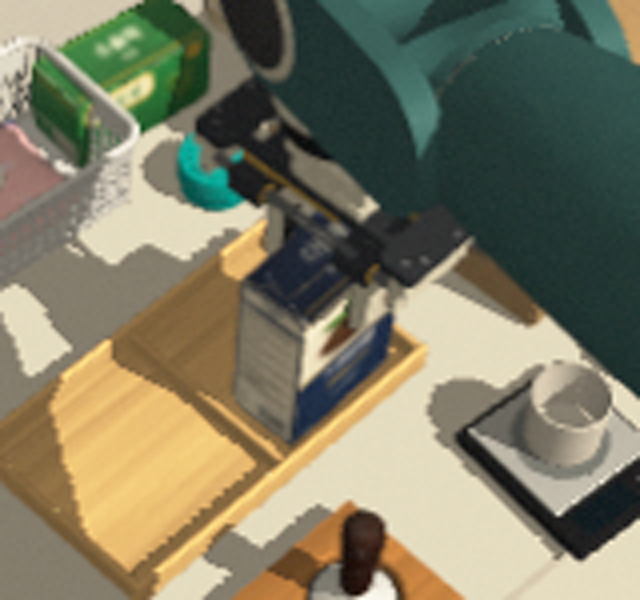

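Emit:
{"fn": "apply_moves", "kwargs": {"targets": [{"dx": -0.001,"dy": 0.001,"dz": 0.007,"ax": 0,"ay": 0,"az": 0},{"dx": -0.001,"dy": 0.001,"dz": 0.012,"ax": 0,"ay": 0,"az": 0},{"dx": -0.001,"dy": 0.001,"dz": 0.0145,"ax": 0,"ay": 0,"az": 0},{"dx": -0.001,"dy": 0.001,"dz": 0.0145,"ax": 0,"ay": 0,"az": 0}]}}

```text
time_s: 33.1
tool_pos: [0.5755, -0.114, 0.128]
eef_rot: [[-0.07, 0.998, -0.0], [0.998, 0.07, 0.002], [0.002, -0.0, -1.0]]
force: [0.7, 0.0, -1.5]
width: 0.671
```

Emit:
{"fn": "apply_moves", "kwargs": {"targets": [{"dx": 0,"dy": 0,"dz": 0,"ax": 0,"ay": 0,"az": 0},{"dx": 0,"dy": 0,"dz": 0,"ax": 0,"ay": 0,"az": 0},{"dx": 0,"dy": 0,"dz": 0,"ax": 0,"ay": 0,"az": 0},{"dx": 0,"dy": 0,"dz": 0,"ax": 0,"ay": 0,"az": 0}], "gripper": 0}}

```text
time_s: 33.6
tool_pos: [0.5756, -0.1141, 0.128]
eef_rot: [[-0.07, 0.998, -0.0], [0.998, 0.07, 0.002], [0.002, -0.0, -1.0]]
force: [-0.3, -0.1, -0.3]
width: 0.993
```

Emit:
{"fn": "apply_moves", "kwargs": {"targets": [{"dx": 0,"dy": 0,"dz": -0.05,"ax": 0,"ay": 0,"az": 0},{"dx": 0,"dy": 0,"dz": -0.13,"ax": 0,"ay": 0,"az": 0},{"dx": 0,"dy": 0,"dz": -0.24,"ax": 0,"ay": 0,"az": 0},{"dx": 0.08,"dy": 0,"dz": -0.33,"ax": 0,"ay": 0,"az": 0},{"dx": 0.18,"dy": 0,"dz": -0.36,"ax": 0,"ay": 0,"az": 0.001}]}}

```text
time_s: 34.22
tool_pos: [0.5695, -0.0242, 0.3115]
eef_rot: [[-0.062, 0.998, 0.004], [0.998, 0.062, 0.001], [0.001, 0.004, -1.0]]
force: [-0.3, 0.4, -0.6]
width: 0.996
```

```bash
python3 h.py .590,.3463,.30,.052
```

```text
t 34.23 p [ 0.5695 -0.0242  0.3115] w 0.996 F [-0.303   0.3782 -0.6221] yaw 0.062 tilt 0.004
(0.59, 0.3463, 0.3, 0.052) d [0.7369 0.0868 0.024 ] a [ 0.0006 -0.0002  0.0016]
```

Emit:
{"fn": "apply_moves", "kwargs": {"targets": [{"dx": 0.12,"dy": 0.015,"dz": 0,"ax": 0,"ay": 0,"az": 0},{"dx": 0.24,"dy": 0.03,"dz": 0,"ax": 0,"ay": 0,"az": 0},{"dx": 0.36,"dy": 0.045,"dz": 0,"ax": 0,"ay": 0,"az": 0.001},{"dx": 0.48,"dy": 0.06,"dz": 0,"ax": 0,"ay": 0,"az": 0.001},{"dx": 0.6,"dy": 0.07,"dz": 0,"ax": 0.0005,"ay": 0,"az": 0.0015}]}}

```text
time_s: 34.85
tool_pos: [0.5856, 0.2795, 0.3119]
eef_rot: [[-0.053, 0.999, 0.001], [0.999, 0.053, 0.001], [0.001, 0.001, -1.0]]
force: [1.5, -0.8, 0.6]
width: 1.001
```

```bash
python3 - <<'E'
from h import *
go((.590,.3463,.29,.052))
s=manip.snapshot("side");crop(s,130,120,450,360,"e2",2.5)
E
```

```text
t 34.85 p [0.5856 0.2795 0.3119] w 1.001 F [ 1.4577 -0.7502  0.5742] yaw 0.053 tilt 0.001
(0.59, 0.3463, 0.29, 0.052) d [0.1329 0.0158 0.044 ] a [ 0.0001 -0.0002  0.0001]
```

View pics/e2.png

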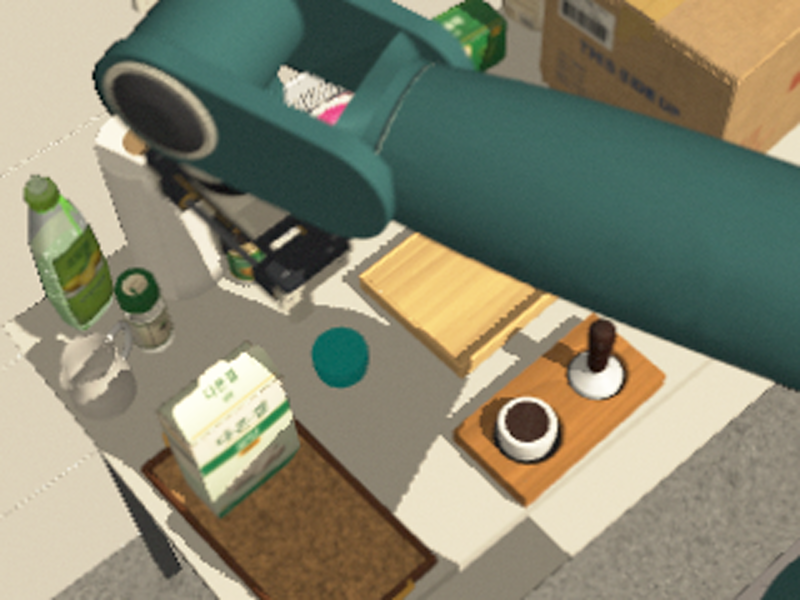

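Emit:
{"fn": "apply_moves", "kwargs": {"targets": [{"dx": 0.08,"dy": 0.01,"dz": 0,"ax": 0,"ay": 0,"az": 0},{"dx": 0.133,"dy": 0.016,"dz": 0.02,"ax": 0,"ay": 0,"az": 0},{"dx": 0.133,"dy": 0.016,"dz": 0.08,"ax": 0,"ay": 0,"az": 0},{"dx": 0.133,"dy": 0.016,"dz": 0.14,"ax": 0,"ay": 0,"az": 0},{"dx": 0.133,"dy": 0.016,"dz": 0.18,"ax": 0,"ay": 0,"az": 0}]}}

```text
time_s: 35.52
tool_pos: [0.5889, 0.3518, 0.219]
eef_rot: [[-0.055, 0.998, -0.002], [0.998, 0.055, 0.002], [0.002, -0.002, -1.0]]
force: [0.3, -0.1, -0.7]
width: 0.999
```

```bash
python3 h.py .590,.3463,.1625,.052
```

```text
t 35.52 p [0.5889 0.3518 0.219 ] w 0.999 F [ 0.2862 -0.0954 -0.7388] yaw 0.055 tilt 0.003
(0.59, 0.3463, 0.1625, 0.052) d [-0.0112  0.0018  0.113 ] a [-0.0004 -0.0003  0.0005]
```

Emit:
{"fn": "apply_moves", "kwargs": {"targets": [{"dx": -0.011,"dy": 0.002,"dz": 0.03,"ax": -0.0004,"ay": 0,"az": 0.0005},{"dx": -0.011,"dy": 0.002,"dz": 0.07,"ax": -0.0004,"ay": 0,"az": 0.0005},{"dx": -0.011,"dy": 0.002,"dz": 0.1,"ax": -0.0004,"ay": 0,"az": 0.0005},{"dx": -0.011,"dy": 0.002,"dz": 0.113,"ax": -0.0004,"ay": 0,"az": 0.0005},{"dx": -0.011,"dy": 0.002,"dz": 0.113,"ax": -0.0004,"ay": 0,"az": 0.0005}]}}

```text
time_s: 36.15
tool_pos: [0.5901, 0.3465, 0.1624]
eef_rot: [[-0.052, 0.999, -0.0], [0.999, 0.052, 0.002], [0.002, 0.0, -1.0]]
force: [0.7, -0.7, -0.6]
width: 0.999
```

Emit:
{"fn": "apply_moves", "kwargs": {"targets": [{"dx": 0,"dy": 0,"dz": 0,"ax": 0,"ay": 0,"az": 0},{"dx": 0,"dy": 0,"dz": 0,"ax": 0,"ay": 0,"az": 0},{"dx": 0,"dy": 0,"dz": 0,"ax": 0,"ay": 0,"az": 0}], "gripper": 0.3}}

```text
time_s: 36.52
tool_pos: [0.5902, 0.3465, 0.1628]
eef_rot: [[-0.052, 0.999, 0.0], [0.999, 0.052, 0.002], [0.002, 0.0, -1.0]]
force: [-0.6, 0.1, 0.2]
width: 0.737
```

```bash
python3 h.py .590,.3463,.1625,.052
```

```text
t 36.52 p [0.5902 0.3465 0.1628] w 0.737 F [-0.5657  0.0654  0.1512] yaw 0.052 tilt 0.002
(0.59, 0.3463, 0.1625, 0.052) d [-0.0005 -0.0004  0.0005] a [ 0.0001 -0.0003  0.0001]
```

Emit:
{"fn": "apply_moves", "kwargs": {"targets": [{"dx": 0,"dy": 0,"dz": 0,"ax": 0,"ay": 0,"az": 0},{"dx": 0,"dy": 0,"dz": 0,"ax": 0,"ay": 0,"az": 0},{"dx": 0,"dy": 0,"dz": 0,"ax": 0,"ay": 0,"az": 0}], "gripper": 1}}

```text
time_s: 36.9
tool_pos: [0.5902, 0.3466, 0.1628]
eef_rot: [[-0.052, 0.999, 0.0], [0.999, 0.052, 0.002], [0.002, 0.001, -1.0]]
force: [-0.2, -0.5, 0.9]
width: 0.656
```

Emit:
{"fn": "apply_moves", "kwargs": {"targets": [{"dx": 0,"dy": 0,"dz": -0.03,"ax": 0,"ay": 0,"az": 0},{"dx": 0,"dy": 0,"dz": -0.09,"ax": 0,"ay": 0,"az": 0},{"dx": 0,"dy": 0,"dz": -0.15,"ax": 0,"ay": 0,"az": 0},{"dx": -0.03,"dy": 0,"dz": -0.19,"ax": 0,"ay": 0,"az": 0},{"dx": -0.1,"dy": 0,"dz": -0.2,"ax": 0,"ay": 0,"az": 0}]}}

```text
time_s: 37.52
tool_pos: [0.5929, 0.296, 0.2645]
eef_rot: [[-0.054, 0.999, 0.002], [0.999, 0.054, 0.003], [0.003, 0.002, -1.0]]
force: [0.1, -0.6, -2.1]
width: 0.655
```

```bash
python3 h.py .5735,.0302,.26,.067
```

```text
t 37.52 p [0.5929 0.296  0.2645] w 0.655 F [ 0.0788 -0.6493 -2.1003] yaw 0.054 tilt 0.003
(0.5735, 0.0302, 0.26, 0.067) d [-0.5288 -0.0672  0.0075] a [ 0.0003 -0.0004 -0.0021]
```

Emit:
{"fn": "apply_moves", "kwargs": {"targets": [{"dx": -0.09,"dy": -0.01,"dz": 0,"ax": 0,"ay": 0,"az": 0},{"dx": -0.19,"dy": -0.025,"dz": 0,"ax": 0,"ay": 0,"az": 0},{"dx": -0.29,"dy": -0.04,"dz": 0,"ax": 0,"ay": 0,"az": 0},{"dx": -0.38,"dy": -0.05,"dz": 0,"ax": 0,"ay": 0,"az": -0.001},{"dx": -0.45,"dy": -0.06,"dz": 0,"ax": 0,"ay": -0.0004,"az": -0.002}]}}

```text
time_s: 38.15
tool_pos: [0.5744, 0.0671, 0.2642]
eef_rot: [[-0.065, 0.998, 0.002], [0.998, 0.065, -0.0], [-0.0, 0.002, -1.0]]
force: [0.4, -0.1, -3.1]
width: 0.656
```

```bash
python3 h.py .5735,.0302,.26,.067
```

```text
t 38.15 p [0.5744 0.0671 0.2642] w 0.656 F [ 0.3728 -0.1102 -3.081 ] yaw 0.065 tilt 0.002
(0.5735, 0.0302, 0.26, 0.067) d [-0.0736 -0.0066  0.0084] a [ 0.0004  0.     -0.0003]
```

Emit:
{"fn": "apply_moves", "kwargs": {"targets": [{"dx": -0.05,"dy": -0.005,"dz": 0,"ax": 0,"ay": 0,"az": 0},{"dx": -0.073,"dy": -0.007,"dz": 0.02,"ax": 0,"ay": 0,"az": 0},{"dx": -0.073,"dy": -0.007,"dz": 0.07,"ax": 0,"ay": 0,"az": 0},{"dx": -0.073,"dy": -0.007,"dz": 0.13,"ax": 0,"ay": 0,"az": 0},{"dx": -0.073,"dy": -0.007,"dz": 0.17,"ax": 0,"ay": 0,"az": 0}]}}

```text
time_s: 38.78
tool_pos: [0.5729, 0.0306, 0.1772]
eef_rot: [[-0.066, 0.998, 0.001], [0.998, 0.066, -0.0], [-0.0, 0.001, -1.0]]
force: [-0.3, -0.5, -2.7]
width: 0.66
```

```bash
python3 - <<'E'
from h import *
go((.5735,.0302,.1638,.067))
s=manip.snapshot("side");crop(s,270,120,430,270,"e3",4)
E
```

```text
t 38.77 p [0.5729 0.0306 0.1772] w 0.660 F [-0.2799 -0.4566 -2.6743] yaw 0.066 tilt 0.001
(0.5735, 0.0302, 0.1638, 0.067) d [-0.0009  0.0012  0.0269] a [ 0.0001  0.     -0.0002]
```

View pics/e3.png

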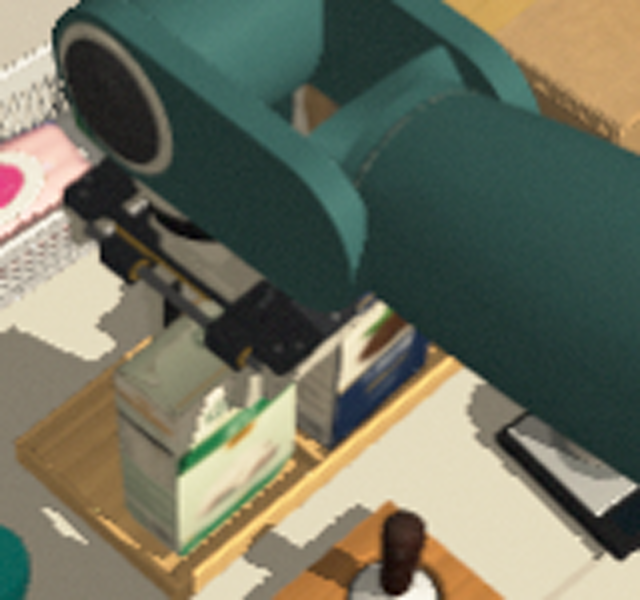

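Emit:
{"fn": "apply_moves", "kwargs": {"targets": [{"dx": -0.001,"dy": 0.001,"dz": 0.012,"ax": 0,"ay": 0,"az": 0},{"dx": -0.001,"dy": 0.001,"dz": 0.021,"ax": 0,"ay": 0,"az": 0},{"dx": -0.001,"dy": 0.001,"dz": 0.026,"ax": 0,"ay": 0,"az": 0},{"dx": -0.001,"dy": 0.001,"dz": 0.027,"ax": 0,"ay": 0,"az": 0},{"dx": -0.001,"dy": 0.001,"dz": 0.027,"ax": 0,"ay": 0,"az": 0}]}}

```text
time_s: 39.45
tool_pos: [0.5731, 0.03, 0.1638]
eef_rot: [[-0.066, 0.998, -0.0], [0.998, 0.066, -0.0], [-0.0, -0.0, -1.0]]
force: [-6.5, -2.9, 12.0]
width: 0.656
```

Emit:
{"fn": "apply_moves", "kwargs": {"targets": [{"dx": 0,"dy": 0,"dz": 0,"ax": 0,"ay": 0,"az": 0},{"dx": 0,"dy": 0,"dz": 0,"ax": 0,"ay": 0,"az": 0},{"dx": 0,"dy": 0,"dz": 0,"ax": 0,"ay": 0,"az": 0},{"dx": 0,"dy": 0,"dz": 0,"ax": 0,"ay": 0,"az": 0}], "gripper": 0}}

```text
time_s: 39.95
tool_pos: [0.5731, 0.03, 0.1637]
eef_rot: [[-0.066, 0.998, -0.0], [0.998, 0.066, -0.0], [-0.0, -0.0, -1.0]]
force: [0.1, -0.1, 0.6]
width: 0.99
```

Emit:
{"fn": "apply_moves", "kwargs": {"targets": [{"dx": 0,"dy": 0,"dz": -0.05,"ax": 0,"ay": 0,"az": 0},{"dx": 0,"dy": 0,"dz": -0.13,"ax": 0,"ay": 0,"az": 0},{"dx": 0,"dy": 0,"dz": -0.24,"ax": 0,"ay": 0,"az": 0},{"dx": 0,"dy": 0,"dz": -0.34,"ax": 0,"ay": 0,"az": 0},{"dx": 0.08,"dy": -0.05,"dz": -0.4,"ax": 0,"ay": 0,"az": 0}]}}

```text
time_s: 40.58
tool_pos: [0.5461, 0.0676, 0.3656]
eef_rot: [[-0.063, 0.998, 0.001], [0.998, 0.063, -0.001], [-0.001, 0.001, -1.0]]
force: [0.6, 0.9, -1.1]
width: 0.997
```

```bash
python3 h.py .40,.3,.36,.5
```

```text
t 40.58 p [0.5461 0.0676 0.3656] w 0.997 F [ 0.6353  0.9457 -1.0992] yaw 0.063 tilt 0.001
(0.4, 0.3, 0.36, 0.5) d [ 0.4823 -0.2625  0.0107] a [ 0.0001  0.0001 -0.0696]
```

Move aside to get a clear view for the final check.

Emit:
{"fn": "apply_moves", "kwargs": {"targets": [{"dx": 0.1,"dy": -0.05,"dz": 0,"ax": 0,"ay": 0,"az": 0},{"dx": 0.2,"dy": -0.1,"dz": 0,"ax": 0,"ay": 0,"az": 0},{"dx": 0.3,"dy": -0.16,"dz": 0,"ax": 0,"ay": 0,"az": -0.02},{"dx": 0.4,"dy": -0.22,"dz": 0,"ax": 0,"ay": 0,"az": -0.04},{"dx": 0.48,"dy": -0.26,"dz": 0,"ax": 0,"ay": 0,"az": -0.06}]}}

```text
time_s: 41.2
tool_pos: [0.3998, 0.3004, 0.3656]
eef_rot: [[-0.43, 0.903, 0.001], [0.903, 0.43, -0.0], [-0.001, 0.001, -1.0]]
force: [1.1, -0.3, 0.1]
width: 1.003
```

Emit:
{"fn": "apply_moves", "kwargs": {"targets": [{"dx": 0,"dy": 0,"dz": 0,"ax": 0,"ay": 0,"az": 0},{"dx": 0,"dy": 0,"dz": 0,"ax": 0,"ay": 0,"az": 0}]}}

```text
time_s: 41.45
tool_pos: [0.3999, 0.3003, 0.3656]
eef_rot: [[-0.43, 0.903, 0.001], [0.903, 0.43, -0.0], [-0.001, 0.001, -1.0]]
force: [-1.1, -0.7, -0.3]
width: 1.002
```

```bash
python3 - <<'E'
from h import *
s=manip.snapshot("side");crop(s,260,140,460,320,"f1",4)
t=manip.snapshot("top");crop(t,250,190,470,360,"f2",3.5)
E
```

```text
(no output)
```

View pics/f1.png

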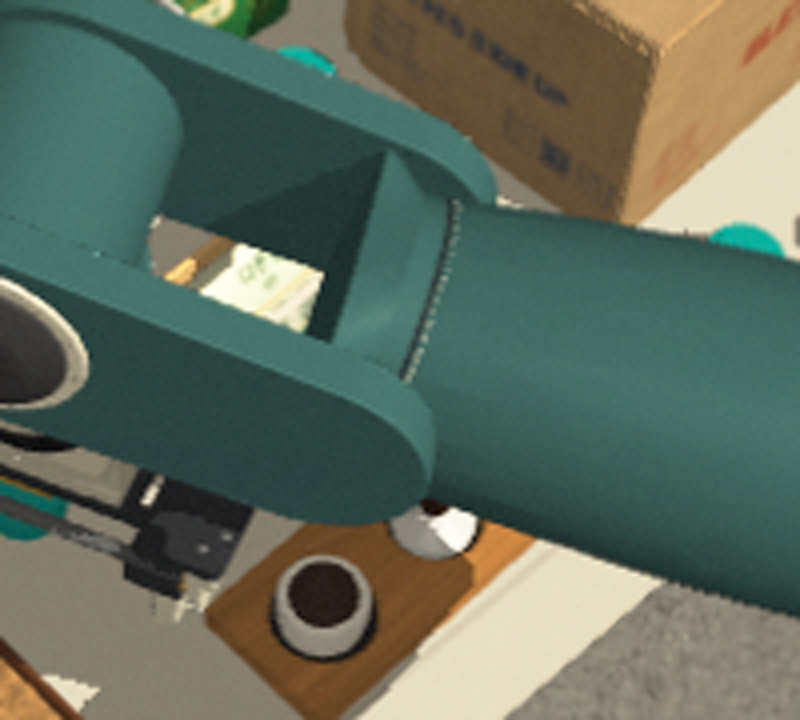

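View pics/f2.png

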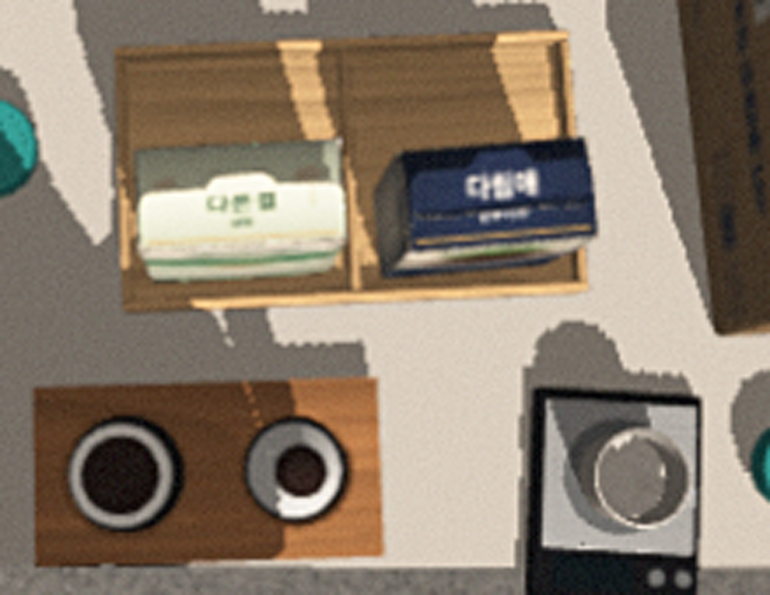

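```bash
python3 - <<'E'
from h import *
t=manip.snapshot("top"); f=lambda p:np.array(p)/3.5+[250,190]-.35
print("lev",onz(t,[f((120,474))],.049),"cup",onz(t,[f((641,478))],.072))
P=onz(t,[f(p) for p in[(136,150),(340,141)]],.19); Q=onz(t,[np.array(p)/5+[270,190]-.4 for p in[(92,212),(385,195)]],.19); print(P-Q)
P=onz(t,[f(p) for p in[(412,153),(585,140),(596,232)]],.16); Q=onz(t,[np.array(p)/5+[270,190]-.4 for p in[(475,215),(735,197),(750,330)]],.16); print(P-Q)
print(manip.hand_in())
E
```

```text
lev [[0.4193 0.0998 0.049 ]] cup [[ 0.4192 -0.2092  0.072 ]]
[[-0.0009 -0.001   0.    ]
 [-0.0025 -0.0004  0.    ]]
[[-0.0014 -0.0053  0.    ]
 [-0.0013 -0.0003  0.    ]
 [-0.0006 -0.0006  0.    ]]
the job is handed in; nothing more can be done
None
```

The job is done and handed in at about 41.6 s of the 125 s allowed; `hand_in` gave no verdict. I stood both cartons on the tray, set the dosing cup on the scale and laid the leveller in the empty recess. Then I put the navy carton and after it the white one back in the front of their lanes.

My last checks, all from the top camera:
- **Cup:** about 1.5 mm from the middle of the weighing plate.
- **Leveller:** about 3 mm from the recess middle and sitting down in the recess. An earlier reading gave about 1 mm.
- **Cartons:** both look upright, with the top corners I compared within about 3 mm of where they started. The exception is one hazy navy corner, which read about 5 mm off; the 20 mm limit still holds.
- **Tamper:** at its starting pixel position.

Two limits on these checks:
- **Side view:** in the final side picture the arm hid most of the caddy, so the cartons' final uprightness rests on the top view alone.
- **Force on the last carton:** setting the white carton down showed a short force of about 14 N at the wrist. It was gone once the carton was released.

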